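# Load the guarded tester and switch it on with the hooked rod

## Task

Seat the white terminal strip flat and square in the pocket of the test nest and let go of it. Then take the hooked rod, reach with it over the yellow-rimmed front of the guard and pull the blue-capped switch fully over to the front, never putting gripper or arm to the switches and leaving the red one as it is. Finally set the rod back in its stand, hook hanging down as it was; leave the strip in the nest and the other things on the bench undisturbed.

Things in the scene. Friction and masses are not known exactly. Their poses are not given: they have to be found in the camera images.
- terminal_strip: White screw terminal strip, a block 20 x 102 x 14 mm (solid up to 11 mm), 45 g, long axis its y. Origin: centre of its underside. It lies flat on the bench, screws up; it may go into the nest either way round.
- nest: Test nest, fixed: grey plate 60 x 140 x 6 mm, origin at the centre of its underside, long axis y. White corner blocks and end walls (16 mm over the bench, then flared lead-ins to 22 mm) enclose a pocket 23 x 105 mm, long axis y, 1.5 mm clear of the strip all round. The long sides are open over the middle 60 mm, so fingers can go down to the plate there.
- nest_seat (a point): Centre of the pocket floor, 6 mm over the bench; the underside centre of a seated strip lies here. Axes as the nest.
- hook_rod: Hooked rod, about 120 g: black square grip 110 (x) x 18 x 18 mm, origin at the grip's centre; an orange 8 mm rod goes on along +x to x = 170 mm, there bends straight down (-z) and ends 110 mm below the axis. The lowest 50 mm of the leg is black, 12 mm thick. Centre of mass about 35 mm ahead of the origin. Its z points up at the start and when home.
- rod_tip (a point): Lower end of the rod's leg, at (170, 0, -110) mm in the rod's frame.
- rod_stand: Stand of the rod, fixed. Origin on the bench under the rod's origin, x along the rod at home. Base x -65 to 125, y +-35, z 0 to 8 mm. Aluminium saddles 14 mm thick, 36 mm wide, at x = -42 (for the grip: slot 21.6 mm wide, floor 121 mm high) and x = 105 mm (for the rod: slot 12.4 mm, floor 126 mm high); slots open upward, flared, about 15 mm deep. Between them the grip is free.
- stand_seat (a point): Where the rod's origin lies at home: 130 mm above the stand's origin. Axes as the stand.
- guard: Tester with guard, fixed. Grey base plate 150 (x) x 190 (y) x 8 mm, origin at the centre of its underside; front = its -x, toward the robot. Clear yellow-rimmed front screen at x = -65 mm, top 140 mm over the bench; clear side screens as high at y = +-90 mm, x -70 to 60 mm. Open above and at the back. Two switches stand inside, at y = +36 and -36 mm; which is where varies.
- blue_switch (a joint): Toggle lever with blue cap, the test switch: to be pulled fully over to the front. Pivot at x = 15 mm in the guard, 53 mm over the bench, on top of a white box 50 x 42 mm. Angle: 0 = leans 0.45 rad away from the front (guard +x); 0.9 = end stop, leans 0.45 rad to the front (-x). Starts at 0 to 0.12; friction only (about 1.6 N at the cap), stays where left.
- blue_switch_cap (a point): Centre of the rounded end of the blue cap (7 mm radius, cap 18 mm long), 45 mm from the lever's pivot; about 94 mm over the bench at either end of the swing.
- red_switch (a joint): Toggle lever with red cap, to be left alone. Pivot at x = 15 mm in the guard, 53 mm over the bench, on top of a white box 50 x 42 mm. Angle: 0 = leans 0.45 rad away from the front (guard +x); 0.9 = end stop, leans 0.45 rad to the front (-x). Starts at 0 to 0.12; friction only (about 1.6 N at the cap), stays where left.
- red_switch_cap (a point): Centre of the rounded end of the red cap (7 mm radius, cap 18 mm long), 45 mm from the lever's pivot; about 94 mm over the bench at either end of the swing.
- glue_bottle: Amber squeeze bottle with white nozzle, 51 mm wide, 140 mm tall, upright, bystander on the bench. Origin: centre of its underside.
- side_cutter: Side cutters with red handles, 130 x 57 x 11 mm, bystander on the bench. Origin: centre of its underside.
- tally_pad: Notepad 100 x 66 x 10 mm, bystander on the bench. Origin: centre of its underside.
- scissors: Scissors with black bows, 143 x 67 x 8 mm, bystander on the bench. Origin: centre of its underside.
- tape_yellow: Yellow tape roll, 84 mm across, 19 mm high, bystander on the bench. Origin: centre of its underside.
- core_3: Grey steel ring core, 66 mm across, 22 mm high, bystander on the bench. Origin: centre of its underside.
- small_toroid: Small brown wound toroid with wire ends, 76 x 70 x 60 mm, bystander on the bench. Origin: centre of its underside.
Things that resemble listed ones, but are neither listed nor needed, are in the scene too. Of the things shaped like the nest, the grey one is meant.

How it is judged (in metres and radians):
On the way, in this order (a step that is already met when the one before it is completed fails the run):
1. the strip lies flat and square in the nest's pocket, released (horizontal distance between terminal_strip and nest_seat below 0.004 m and z of terminal_strip in the frame of nest_seat between -0.003 and 0.002 m and angle between terminal_strip's own z axis and vertical below 0.05 rad and angle between the y axis of terminal_strip and the y axis of nest_seat, either way round below 0.05 rad and contact force between the fingers and terminal_strip below 0.1 N), for 0.2 s.
2. the rod, its grip in front of the guard, reaches over the front screen with its tip behind the screen and below the rim (x of hook_rod in the frame of guard below -0.07 m and x of rod_tip in the frame of guard above -0.06 m and z of rod_tip in the frame of guard below 0.125 m and y of rod_tip in the frame of guard between -0.09 and 0.09 m and value of joint blue_switch below 0.5 rad), for 0.1 s.
3. the blue switch is pulled over by the rod (value of joint blue_switch above 0.75 rad and contact force between hook_rod and blue_switch above 0.05 N).
At the end, for the whole second after the job is handed in: Strip in the pocket: within 4 mm of its centre, within 2 mm of the floor, tilted and turned under 0.05 rad. Blue switch over 0.75 rad, red under 0.2. Rod at rest in its stand: within 25 mm of home, 5 mm in height, 0.08 rad in tilt and direction, hook down (horizontal distance between terminal_strip and nest_seat below 0.004 m and z of terminal_strip in the frame of nest_seat between -0.003 and 0.002 m and angle between terminal_strip's own z axis and vertical below 0.05 rad and angle between the y axis of terminal_strip and the y axis of nest_seat, either way round below 0.05 rad and distance between hook_rod and stand_seat below 0.025 m and z of hook_rod in the frame of stand_seat between -0.005 and 0.005 m and angle between hook_rod's own z axis and vertical below 0.08 rad and angle between the x axis of hook_rod and the x axis of stand_seat, either way round below 0.08 rad and z of rod_tip in the frame of stand_seat below -0.09 m and x of rod_tip in the frame of stand_seat above 0.1 m and value of joint red_switch below 0.2 rad and value of joint blue_switch above 0.75 rad and linear speed of each of hook_rod, terminal_strip below 0.02 m/s); the robot touches nothing.
It fails at once if gripper or arm touches a switch (contact force between any of the fingers, the arm and blue_switch above 0.3 N or contact force between any of the fingers, the arm and red_switch above 0.3 N).
It fails at once if the red switch is moved (over 0.25 rad) (value of joint red_switch above 0.25 rad).
It fails at once if a bystander is shifted by over 30 mm (distance of any of glue_bottle, side_cutter, tally_pad, scissors, tape_yellow, core_3, small_toroid from where it was at the start of the episode above 0.03 m).
It fails at once if the bottle is tipped (angle between glue_bottle's own z axis and vertical above 0.3 rad).
It also fails if it takes over 53 s, if anything falls off the work surface, if the arm or the gripper's body presses on something with over 40 N, if the wrist force passes 120 N, or if a joint passes its speed limit or range.

## Robot

A 6-joint arm with a two-finger parallel gripper is mounted at the origin on a cart in front of the work surface, level with it; the furniture and walls round the work are solid. World frame = base frame: x ahead of the robot, y to its left, z up, the work surface at z = 0. Lengths are in m, angles in degrees, forces in N, time in s.
With the tool pointing down it reaches from about 0.4 to 0.825 m from the base axis. Payload 7 kg.
Tool frame: the origin (TCP) lies on the mounting face of the last link; the fingertips stand 178 mm ahead of it and the grasp point (between the pads) lies 159 mm ahead of it (ctrl.tip_extent is the distance from the TCP to the fingertips, in m); z points along the fingers, y is the direction in which the jaws open and shut (so a half turn about z gives the same grasp; the last joint's range is limited). The gripper opens to 88 mm and grips with 3 to 60 N. Pads are 19 mm wide; open, the fingers measure 130 mm over their backs; the gripper's body (78 mm by 193 mm) begins 47 mm behind the grasp point.
Start: joints at [-55.743, 20.546, 0.682, 0, -70.136, -16.507], TCP at [0.206, -0.643, 0.405] pointing down, gripper open.
Joint ranges: [-176.03, 176.03], [-82.01, 121.73], [-58.28, 71.71], [-173.87, 95.51], [-174.79, -0.11], [-173.66, 173.66]. Speed limits (degrees/s): [136.94, 136.94, 172.46, 180, 180, 180].

## Interface

Orientations are given as [roll, pitch, yaw] about the fixed x, y, z axes, in that order (R = Rz(yaw) Ry(pitch) Rx(roll)).
In Python, from plant import ctrl gives the robot as it stands. The module is installed in compiled form; this text tells all that it offers.
- The arm moves only by the tool carry_out, never from a script. Its argument "moves" is text: rows parted by semicolons, each of 7 numbers parted by spaces: the finger opening in m, from 0 to 0.0876, then the shift along the tool's x, y, z in m, then the turn, a rotation vector about the tool's x, y, z in rad. A call has 1 to 20 rows; each row is the pose to reach, as a shift and turn from the pose commanded when the call began, along the tool's axes at that moment; what a row does not reach only later rows make up. A row lasts 1/10 s, in which the tool goes at most 50 mm and 8.59 degrees, less where a joint would pass 70% of its speed; a pose out of reach is approached as far as the arm can. A call with a gripper value outside its range is refused whole. The fingers move at their own pace and stop on an object; the grip force is fixed at half the most. Time passes only in rows, so rows that repeat a pose let the fingers close. It gives the time, the measured TCP pose, the force and the opening at its end, in the units of the state.
- ctrl.get_obs(): the state, without advancing time (a new reading comes with each control period).
- ctrl.snapshot(name): name is "scene" or "top"; returns a dict with "image" (420x560x3 uint8, red, green, blue), "K" (3x3 intrinsics, pixels), "k1" (the pictures are not rectified: a ray, as slopes to the right and down, at radius r is drawn at 1 + k1 r^2 times it, then the intrinsics apply), "R" (3x3) and "t" (3): a world point X has camera coordinates R X + t. Camera axes: x right, y down, z forward; pixel columns grow to the right and rows downward; lengths in m; the calibration is good to about 2 mm. A picture is of the moment at which its call begins. There is no depth.
- ctrl.close_job(): hands the job in, once; it reports no verdict.
Trained networks look in a picture, given as the dict that the camera call returned (one of the last four; its "shot" number tells which), for a name from the list of things; names that differ only in an ending like _2 or _b are one class to them, and where a whole thing is asked for, a point or a joint stands for the part that bears it (a point fixed in the world has none). Each returns a list of dicts, best first, with "confidence" (0 to 1); they miss things now and then, are a little off and sometimes report something else, mostly with a low value. They report only what shows in the picture. A call takes as long as a camera call. They do not tell look-alikes from the thing itself.
- ctrl.recognise(picture, label): "extent" ([left, top, right, bottom] in pixels, round what is visible of it).
- ctrl.trace(picture, label): "region" (420x560 bool, what is visible of it) and "extent" ([left, top, right, bottom] in pixels, round what is visible of it).
- ctrl.mark_of(picture, label): "at" ([row, column] in pixels: a listed point, or the origin of a listed thing).
The state is a dict: "clock": time; "joint_pos": joint angles; "qvel": joint speeds; "tau": joint torques, N m; "tool_pos": TCP position; "orientation": TCP orientation; "force": force on the tool from outside, world axes, zero at the start; "moment": the same for the moment, N m; "opening": finger opening in m.
Only numpy, scipy, OpenCV 4.12 (cv2) and the standard library are available. Lean on these libraries where they do the work, as an engineer would, in place of code of your own. Each camera call takes 0.05 s, during which the arm holds its last target.

## Working session

There is one attempt and no reset: what is moved stays moved. The work goes in short steps, Python scripts to look and compute and a tool call to move; the robot and the scene stay as the last step left them, time stands still between calls to the robot, and variables do not carry over. Pictures are saved under pics/ and viewed, and the job is handed in when it is done.

Besides the shell and the picture viewer there is one more tool, called after "Emit:" as name(argument=value, ...), one argument or row to a line, values as JSON. carry_out: Moves the arm, as the interface text tells. Its arguments: {"type":"object","properties":{"moves":{"type":"string"}},"required":["moves"]}

```bash
mkdir -p pics; ls; cat > h.py <<'E'
import numpy as np, cv2
from plant import ctrl
from scipy.spatial.transform import Rotation as Ro
def save(s,n): cv2.imwrite('pics/'+n+'.png', s['image'][:,:,::-1])
def ray(s,u,v):
    K=s['K'];k1=s['k1']
    d=np.array([(u-K[0,2])/K[0,0],(v-K[1,2])/K[1,1]])
    x=d.copy()
    for _ in range(50): x=d/(1+k1*(x@x))
    R=np.array(s['R']);t=np.array(s['t'])
    return -R.T@t, R.T@np.array([x[0],x[1],1.])
def onz(s,u,v,z):
    c,d=ray(s,u,v); return c+d*(z-c[2])/d[2]
def proj(s,X):
    p=np.array(s['R'])@np.array(X)+np.array(s['t']); x=p[:2]/p[2]; x=x*(1+s['k1']*(x@x))
    return np.array([s['K'][0,0]*x[0]+s['K'][0,2], s['K'][1,1]*x[1]+s['K'][1,2]])
def tri(s1,p1,s2,p2):
    c1,d1=ray(s1,*p1);c2,d2=ray(s2,*p2)
    A=np.stack([d1,-d2],1); k=np.linalg.lstsq(A,c2-c1,rcond=None)[0]
    a=c1+k[0]*d1;b=c2+k[1]*d2
    return (a+b)/2, np.linalg.norm(a-b)
E
python3 - <<'E'
from h import *
import pickle
np.set_printoptions(precision=4,suppress=True)
o=ctrl.get_obs();print(o, ctrl.tip_extent)
a=ctrl.snapshot('scene');b=ctrl.snapshot('top')
save(a,'s0');save(b,'t0')
pickle.dump((a,b),open('p0.pkl','wb'))
for s in (a,b): print(s['K'],s['k1'],s['R'],s['t'],s['shot'] , -np.array(s['R']).T@s['t'])
names='terminal_strip nest hook_rod rod_stand guard blue_switch red_switch'.split()
for n in names:
  for s in (a,b): print(n,[(np.round(d['extent']),round(d['confidence'],2)) for d in ctrl.recognise(s,n)][:4])
for n in 'terminal_strip nest nest_seat hook_rod rod_tip rod_stand stand_seat guard blue_switch_cap red_switch_cap'.split():
  for s in (a,b): print(n,[(np.round(d['at'],1),round(d['confidence'],2)) for d in ctrl.mark_of(s,n)][:4])
E
```

```text
pics
{'clock': 0.0, 'joint_pos': array([-55.7439,  20.5895,   0.634 ,  -0.0208, -70.1361, -16.5087]), 'qvel': array([ 0.035 , -0.0318, -0.0181,  0.0708, -0.0328, -0.0756]), 'tau': array([ -0.0001, -58.2715,  29.3065,   6.9973,   0.007 ,  -0.0002]), 'tool_pos': array([ 0.2057, -0.6427,  0.4037]), 'orientation': array([ 179.9066,   -0.0073, -162.2597]), 'force': array([ 0.2242,  0.094 , -0.7621]), 'moment': array([ 0.0245,  0.0151, -0.0853]), 'opening': 0.08715775947821203} 0.1781
[[384.2387   0.     279.9131]
 [  0.     384.2387 209.3516]
 [  0.       0.       1.    ]] -0.062428820877435925 [[-0.7678 -0.6406  0.0114]
 [-0.391   0.4544 -0.8004]
 [ 0.5075 -0.619  -0.5993]] [0.3357 0.3228 1.5508] 1 [-0.4031  1.0284  1.1839]
[[415.5597   0.     280.5973]
 [  0.     415.5597 207.8196]
 [  0.       0.       1.    ]] -0.0067204168285464935 [[ 0.0235 -0.9997  0.0026]
 [-0.9946 -0.0237 -0.1014]
 [ 0.1014 -0.0002 -0.9948]] [-0.0867  0.522   1.6465] 2 [ 0.3542 -0.0741  1.6911]
terminal_strip [(array([319., 188., 324., 196.]), 0.46)]
terminal_strip [(array([366., 209., 373., 232.]), 0.51)]
nest [
[... 1383 characters left out ...]

rod_tip [(array([215.9, 262.8]), 0.73), (array([211.5, 287.2]), 0.48), (array([225.1, 329.7]), 0.21)]
rod_tip [(array([183.1, 280.7]), 0.5)]
rod_stand [(array([235. , 287.6]), 0.91)]
rod_stand [(array([225.9, 280.4]), 0.81)]
stand_seat [(array([214.7, 289.2]), 0.9)]
stand_seat [(array([228.8, 277.4]), 0.78), (array([234.7, 257.9]), 0.53)]
guard [(array([275.3, 218.7]), 0.82)]
guard [(array([211.2, 183.7]), 0.74)]
blue_switch_cap [(array([249.1, 212.8]), 0.54)]
blue_switch_cap [(array([199.3, 184.6]), 0.54)]
red_switch_cap [(array([196.5, 325.1]), 0.26), (array([251.2, 209.1]), 0.24)]
red_switch_cap [(array([252.1, 321.7]), 0.51), (array([204.8, 167.8]), 0.49), (array([214.4, 187.6]), 0.47)]
```

```bash
python3 - <<'E'
from h import *
import pickle
a,b=pickle.load(open('p0.pkl','rb'))
cv2.imwrite('pics/s0c.png',cv2.resize(a['image'][150:310,170:380,::-1],None,fx=3.8,fy=3.7,interpolation=cv2.INTER_CUBIC))
cv2.imwrite('pics/t0c.png',cv2.resize(b['image'][150:290,130:460,::-1],None,fx=2.4,fy=2.4,interpolation=cv2.INTER_CUBIC))
E
```

```text
(no output)
```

View pics/s0.png

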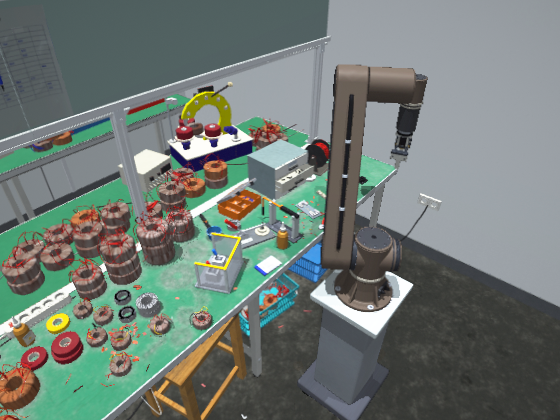

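View pics/t0.png

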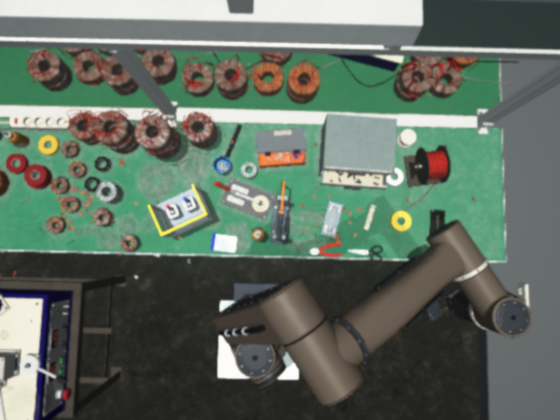

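View pics/s0c.png

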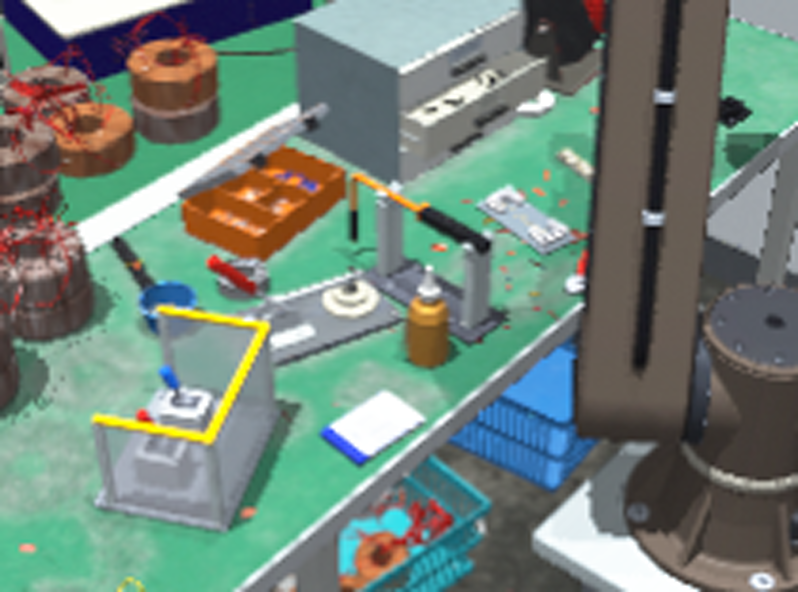

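View pics/t0c.png

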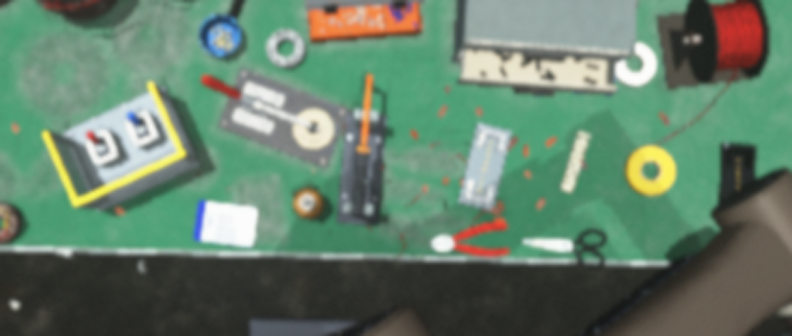

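```bash
python3 - <<'E'
from h import *
import pickle
a,b=pickle.load(open('p0.pkl','rb'))
cv2.imwrite('pics/z1.png',cv2.resize(b['image'][195:245,315:385,::-1],None,fx=11,fy=11,interpolation=cv2.INTER_NEAREST))
cv2.imwrite('pics/z2.png',cv2.resize(a['image'][180:225,290:335,::-1],None,fx=13,fy=13,interpolation=cv2.INTER_NEAREST))
E
```

```text
(no output)
```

View pics/z1.png

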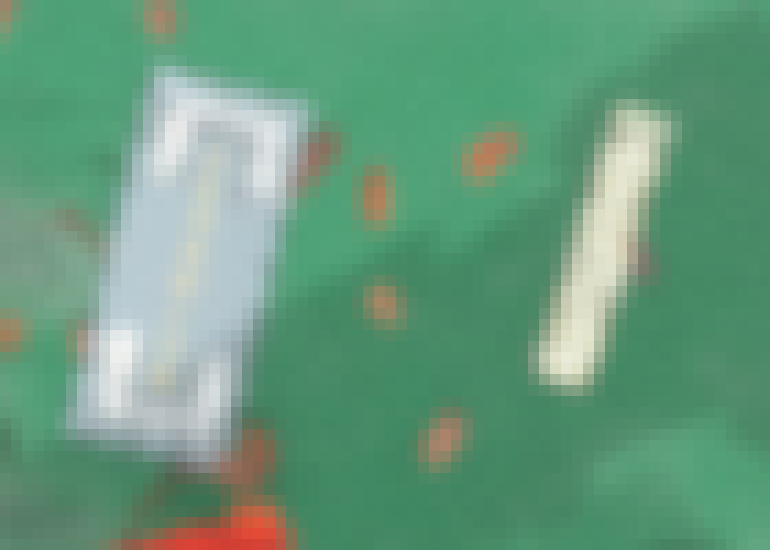

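View pics/z2.png

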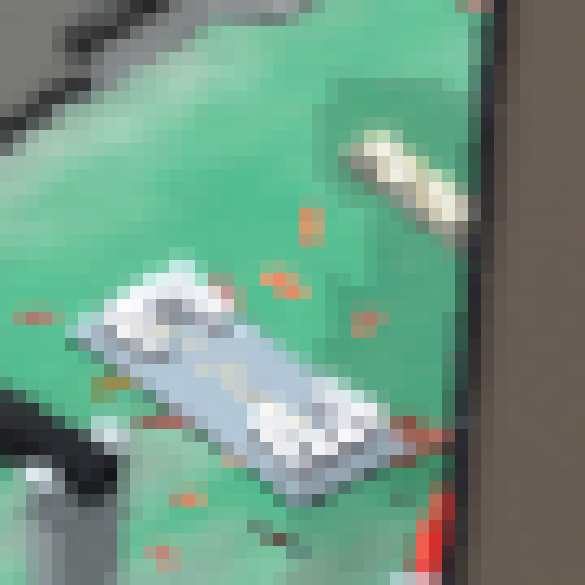

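```bash
cat >> h.py <<'E'
def boxpts(x0,x1,y0,y1,z0,z1):
    return np.array([[x,y,z] for x in (x0,x1) for y in (y0,y1) for z in (z0,z1)],float)
def projs(s,X):
    P=X@np.array(s['R']).T+np.array(s['t']); x=P[:,:2]/P[:,2:]; x=x*(1+s['k1']*(x**2).sum(1))[:,None]
    return x*[s['K'][0,0],s['K'][1,1]]+[s['K'][0,2],s['K'][1,2]]
def render(s,boxes,pose,win,ss=8,blur=0.6):
    r0,r1,c0,c1=win
    m=np.zeros(((r1-r0)*ss,(c1-c0)*ss),np.uint8)
    c,n=np.cos(pose[2]),np.sin(pose[2])
    for B in boxes:
        W=B@np.array([[c,n,0],[-n,c,0],[0,0,1]])+[pose[0],pose[1],0]
        p=(projs(s,W)-[c0,r0]+0.5)*ss-0.5
        h=cv2.convexHull(np.round(p*16).astype(np.int32))
        cv2.fillConvexPoly(m,h,255,lineType=cv2.LINE_AA,shift=4)
    m=cv2.GaussianBlur(m.astype(np.float32)/255,(0,0),blur*ss)
    return cv2.resize(m,(c1-c0,r1-r0),interpolation=cv2.INTER_AREA)
def fit(views,boxes,p0,alphas,wins,weights=None):
    from scipy.optimize import minimize
    def cost(q):
        p=[p0[0]+q[0]*.001,p0[1]+q[1]*.001,p0[2]+q[2]*.01]
        e=0
        for i,(s,al,w) in enumerate(zip(views,alphas,wins)):
            d=np.abs(render(s,boxes,p,w)-al); 
            if weights is not None and weights[i] is not None: d=d*weights[i]
            e+=np.minimum(d,.5).sum()
        return e
    best=None
    for st in ([0,0,0],[6,0,0],[0,6,0],[0,0,8],[-5,-5,-5]):
        r=minimize(cost,st,method='Nelder-Mead',options=dict(initial_simplex=np.array([st,np.add(st,[4,0,0]),np.add(st,[0,4,0]),np.add(st,[0,0,5])],float),xatol=.02,fatol=1e-3,maxiter=400))
        if best is None or r.fun<best.fun: best=r
    q=best.x
    return np.array([p0[0]+q[0]*.001,p0[1]+q[1]*.001,p0[2]+q[2]*.01]),best.fun
def notgreen(s,w):
    im=s['image'][w[0]:w[1],w[2]:w[3]].astype(float)
    g=(im[:,:,1]-im[:,:,0])/(im.sum(2)+1)
    return g
STRIP=[boxpts(-.01,.01,-.051,.051,0,.011)]
NEST=[boxpts(-.03,.03,-.07,.07,0,.006)]
E
cat > f1.py <<'E'
from h import *
import pickle
np.set_printoptions(precision=4,suppress=True)
a,b=pickle.load(open('p0.pkl','rb'))
for nm,(c,r),B in (('strip',(370,217.5),STRIP),('nest',(332,219),NEST)):
    w=(int(r)-25,int(r)+25,int(c)-17,int(c)+17)
    g=notgreen(b,w); bg=np.median(g[g>.1]); 
    obj=np.median(g[22:28,15:19]); al=np.clip((bg-g)/(bg-obj),0,1.2)
    im=b['image'][w[0]:w[1],w[2]:w[3]].astype(float)
    wt=np.where(im[:,:,0]-im[:,:,2]>40,0,1.0) # red chips
    p=onz(b,c,r,.006)
    print(nm,p, bg,obj)
    for yaw in (-.3,):
        r_=fit([b],B,[p[0],p[1],yaw],[al],[w],[wt]); print(r_)
    # overlay
    big=cv2.resize(b['image'][w[0]:w[1],w[2]:w[3],::-1],None,fx=12,fy=12,interpolation=cv2.INTER_NEAREST)
    pose=r_[0];cc,n=np.cos(pose[2]),np.sin(pose[2])
    for BB in B:
        W=BB@np.array([[cc,n,0],[-n,cc,0],[0,0,1]])+[pose[0],pose[1],0]
        h=cv2.convexHull((((projs(b,W)-[w[2],w[0]]+.5)*12-.5)).astype(np.float32)).astype(int)
        cv2.polylines(big,[h],True,(0,0,255),1)
    cv2.imwrite(f'pics/fit_{nm}.png',big)
    print(np.round(al[::4,::3],1))
E
python3 f1.py; python3 -c "
import cv2,numpy as np
cv2.imwrite('pics/fit.png',np.hstack([cv2.imread('pics/fit_strip.png'),cv2.imread('pics/fit_nest.png')])[:600,:800])"
```

```text
strip [ 0.495  -0.4391  0.006 ] 0.20625 0.001520955645926152
(array([ 0.5173, -0.4122, -0.6605]), np.float64(177.70128669609107))
[[0.2 0.  0.  0.1 0.1 0.1 0.1 0.2 0.1 0.  0.1 0.1]
 [0.  0.  0.  0.  0.  0.  0.  0.1 0.1 0.  0.  0. ]
 [0.  0.  0.  0.  0.  0.  0.  0.1 0.  0.  0.  0.1]
 [0.  0.  0.  0.  0.  0.1 0.6 0.3 0.1 0.1 0.  0.1]
 [0.  0.1 1.2 0.4 0.  0.3 1.  0.9 0.1 0.  0.  0.1]
 [0.  0.  0.1 0.  0.  0.8 1.  0.6 0.  0.  0.  0. ]
 [0.  0.  0.  0.  0.1 1.  1.  0.2 0.  0.  0.  0.1]
 [0.  0.  0.  0.1 0.5 1.  0.9 0.4 0.  0.  0.  0. ]
 [0.  0.  0.  0.  0.9 1.  0.2 0.  0.  0.  0.  0. ]
 [0.  0.  0.  0.1 1.  0.9 0.  0.  0.  0.1 0.1 0.1]
 [0.  0.7 0.  0.  0.  0.  0.  0.  0.  0.  0.1 0.1]
 [0.8 0.6 0.  0.  0.  0.1 0.1 0.1 0.1 0.  0.  0. ]
 [0.  0.  0.  0.  0.  0.  0.  0.1 0.  0.  0.  0.1]]
nest [ 0.4852 -0.2844  0.006 ] 0.21114369501466276 0.01900826446280992
(array([ 0.4753, -0.2409, -0.2167]), np.float64(332.2866246362505))
[[1.1 0.  0.  0.  0.1 0.5 0.  0.  0.1 0.1 0.1 0.2]
 [0.4 0.  0.  0.  0.1 0.6 0.  0.  0.  0.  0.  0. ]
 [0.  0.  0.  0.  0.1 0.9 0.7 0.4 0.1 0.  0.  0. ]
 [0.  0.  0.  0.  0.6 1.1 1.  1.  1.  0.8 0.3 0. ]
 [0.2 0.  0.  0.1 0.9 1.  1.  1.  1.1 1.2 0.3 0.7]
 [0.7 0.6 0.8 0.3 0.9 0.9 1.  0.9 0.9 0.1 0.  1.2]
 [0.7 0.7 0.6 0.9 1.  1.  1.  0.9 0.8 0.  0.  0. ]
 [0.5 0.5 0.5 0.9 0.9 1.  1.  0.9 0.5 0.  0.  1. ]
 [1.1 0.1 0.7 1.  1.  1.  0.9 0.9 0.1 0.  0.  0. ]
 [0.3 0.  0.5 1.  1.  1.  1.  0.9 0.  0.  0.  0. ]
 [0.3 0.1 0.6 0.9 0.9 1.  1.  0.9 0.9 0.  0.  0. ]
 [0.4 0.3 0.1 0.1 0.  0.6 0.8 1.2 0.7 0.  0.  0. ]
 [0.5 0.5 0.5 0.4 0.6 0.8 1.2 1.2 1.2 0.1 0.  0. ]]
```

View pics/fit.png

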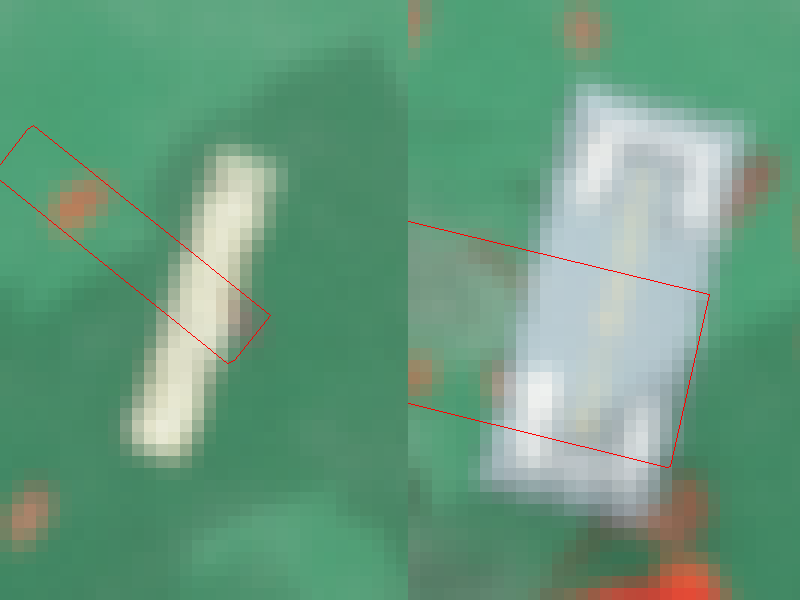

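```bash
sed -i 's/yaw in (-.3,)/yaw in (1.3,)/; s/^    print(np.round(al.*$//' f1.py
python3 f1.py; python3 -c "
import cv2,numpy as np
cv2.imwrite('pics/fit2.png',np.hstack([cv2.imread('pics/fit_strip.png'),cv2.imread('pics/fit_nest.png')])[:600,:800])"
```

```text
strip [ 0.495  -0.4391  0.006 ] 0.20625 0.001520955645926152
(array([ 0.4949, -0.4347,  1.2806]), np.float64(87.78557769530919))
nest [ 0.4852 -0.2844  0.006 ] 0.21114369501466276 0.01900826446280992
(array([ 0.4854, -0.283 ,  1.3463]), np.float64(196.74417382226386))
```

View pics/fit2.png

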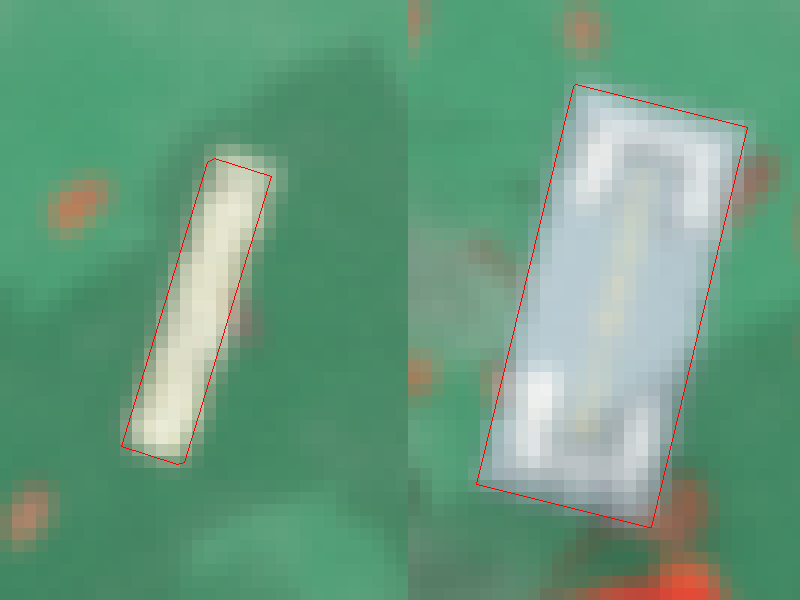

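```bash
cat >> h.py <<'E'
def alpha(s,w,seed,dil=5,thr=0.5):
    """soft mask of non-green object around seed (row,col); weights restrict to neighbourhood, drop red chips"""
    g=notgreen(s,w); im=s['image'][w[0]:w[1],w[2]:w[3]].astype(float)
    bg=np.median(g[g>.1]); r,c=int(seed[0]-w[0]),int(seed[1]-w[2])
    obj=np.median(g[r-1:r+2,c-1:c+2]); al=np.clip((bg-g)/(bg-obj),0,1)
    red=(im[:,:,0]-im[:,:,1]>15)
    n,l=cv2.connectedComponents(((al>thr)&~red).astype(np.uint8),connectivity=4)
    k=l[r,c]; m=(l==k).astype(np.uint8)
    near=cv2.dilate(m,np.ones((dil,dil)))
    other=((l!=k)&(al>thr)).astype(np.uint8)
    wt=np.ones(al.shape); wt[(near==0)]=0.3; al=np.where(near>0,al,0)
    wt[cv2.dilate(other,np.ones((2,2)))>0]*=0.0
    return al,wt
def overlay(s,w,boxes,pose,f=12):
    big=cv2.resize(s['image'][w[0]:w[1],w[2]:w[3],::-1],None,fx=f,fy=f,interpolation=cv2.INTER_NEAREST)
    cc,n=np.cos(pose[2]),np.sin(pose[2])
    for BB in boxes:
        W=BB@np.array([[cc,n,0],[-n,cc,0],[0,0,1]])+[pose[0],pose[1],0]
        h=cv2.convexHull((((projs(s,W)-[w[2],w[0]]+.5)*f-.5)).astype(np.float32)).astype(int)
        cv2.polylines(big,[h],True,(0,0,255),1)
    return big
E
cat > f1.py <<'E'
from h import *
import pickle
np.set_printoptions(precision=4,suppress=True)
a,b=pickle.load(open('p0.pkl','rb'))
o=[]
for nm,(c,r),B in (('strip',(370,217.5),STRIP),('nest',(332,219),NEST)):
    w=(int(r)-25,int(r)+25,int(c)-17,int(c)+17)
    al,wt=alpha(b,w,(r,c)); p=onz(b,c,r,.006)
    r_=fit([b],B,[p[0],p[1],1.3],[al],[w],[wt]); print(nm,r_)
    o.append(overlay(b,w,B,r_[0]))
for nm,(c,r),B in (('nest',(308,210),NEST),('strip',(323,194),STRIP)):
    w=(int(r)-18,int(r)+18,int(c)-20,int(c)+20)
    if nm=='strip': w=(175,210,300,327)
    al,wt=alpha(a,w,(r,c)); p=onz(a,c,r,.006)
    r_=fit([a],B,[p[0],p[1],1.3],[al],[w],[wt]); print(nm,r_)
    o.append(overlay(a,w,B,r_[0]))
cv2.imwrite('pics/fit3.png',np.hstack(o[:2])[:600,:800])
cv2.imwrite('pics/fit4.png',np.hstack([x[:420] for x in o[2:]])[:600,:800])
E
python3 f1.py
```

```text
strip (array([ 0.4949, -0.4348,  1.2771]), np.float64(35.31621040008198))
nest (array([ 0.4853, -0.2831,  1.3463]), np.float64(123.70336774011207))
nest (array([ 0.4891, -0.2864,  1.3602]), np.float64(160.3684245725125))
strip (array([ 0.499 , -0.4391,  1.2767]), np.float64(11.6788270337847))
```

View pics/fit3.png

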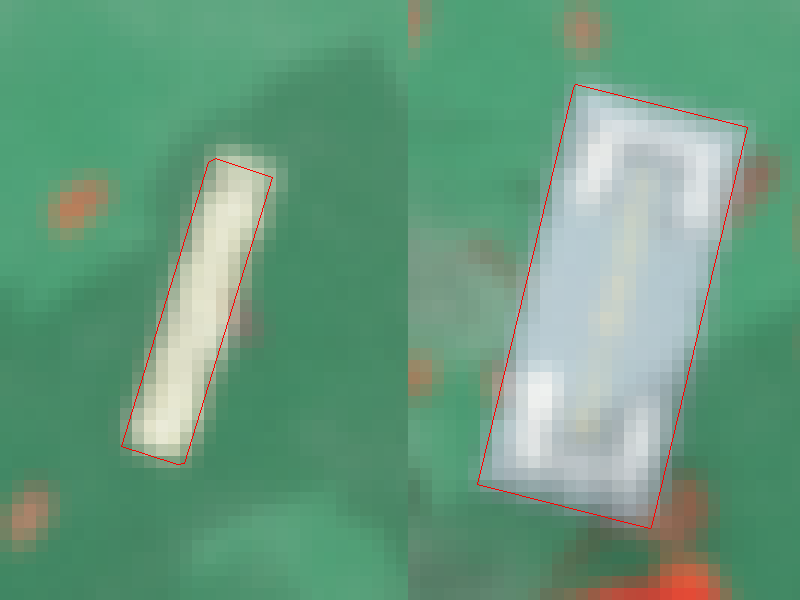

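View pics/fit4.png

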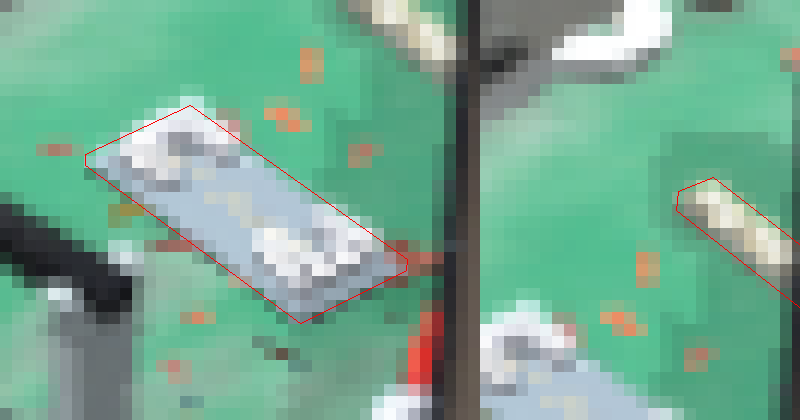

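```bash
python3 - <<'E'
from h import *
import pickle
np.set_printoptions(precision=2,suppress=True,linewidth=200)
a,b=pickle.load(open('p0.pkl','rb'))
w=(192,242,353,387)
al,wt=alpha(b,w,(217,370))
m=render(b,STRIP,[.4949,-.4348,1.277],w)
I,J=np.mgrid[w[0]:w[1],w[2]:w[3]]
for x in (al,m): print(x.sum(),(x*I).sum()/x.sum(),(x*J).sum()/x.sum())
print(proj(b,[.4949,-.4348,.0055]))
print(al[12:40:3,8:26]);print(m[12:40:3,8:26]); print(wt[12:40:3,8:26])
print(np.array(m).shape)
E
```

```text
178.1787936103706 216.88539194122026 369.3919114353942
141.8226 217.52954193126774 368.9286958421209
[368.93 217.51]
[[0.   0.   0.   0.   0.   0.   0.   0.06 0.15 0.36 0.57 0.6  0.48 0.32 0.2  0.14 0.12 0.  ]
 [0.   0.   0.   0.   0.   0.   0.1  0.17 0.5  0.84 0.97 0.98 0.97 0.91 0.73 0.42 0.13 0.  ]
 [0.   0.   0.   0.   0.   0.05 0.17 0.55 0.89 0.98 1.   0.99 0.97 0.84 0.46 0.07 0.   0.  ]
 [0.   0.   0.   0.   0.01 0.08 0.5  0.87 0.98 0.99 0.99 0.98 0.82 0.38 0.   0.   0.   0.  ]
 [0.   0.   0.   0.01 0.1  0.44 0.83 0.97 1.   1.   1.   1.   0.7  0.17 0.   0.   0.   0.  ]
 [0.   0.   0.06 0.06 0.37 0.81 0.98 0.99 0.99 0.99 0.97 0.99 0.97 0.6  0.14 0.   0.   0.  ]
 [0.   0.   0.04 0.35 0.8  0.98 0.99 1.   0.98 0.88 0.57 0.13 0.   0.   0.   0.   0.   0.  ]
 [0.   0.   0.33 0.79 0.96 1.   1.   0.99 0.9  0.55 0.06 0.   0.   0.   0.   0.   0.   0.  ]
 [0.   0.13 0.58 0.88 0.97 0.99 0.99 0.91 0.59 0.08 0.   0.   0.   0.   0.   0.   0.   0.  ]
 [0.   0.   0.   0.   0.02 0.11 0.15 0.1  0.   0.   0.   0.   0.   0.   0.   0.   0.   0.  ]]
[[0.   0.   0.   0.   0.   0.   0.   0.   0.01 0.07 
[... 938 characters left out ...]
.  1.  1.  0.3]
 [0.  0.  0.3 0.3 0.3 0.3 1.  1.  1.  1.  1.  1.  1.  1.  1.  1.  1.  0.3]
 [0.  0.  0.3 0.3 0.3 1.  1.  1.  1.  1.  1.  1.  1.  1.  1.  1.  1.  0.3]
 [0.3 0.3 0.3 0.3 1.  1.  1.  1.  1.  1.  1.  1.  1.  1.  1.  1.  0.3 0.3]
 [0.3 0.3 0.3 1.  1.  1.  1.  1.  1.  1.  1.  1.  1.  1.  1.  1.  0.3 0.3]
 [0.3 0.3 1.  1.  1.  1.  1.  1.  1.  1.  1.  1.  1.  1.  1.  1.  0.3 0.3]
 [0.3 1.  1.  1.  1.  1.  1.  1.  1.  1.  1.  1.  1.  1.  1.  0.3 0.3 0.3]
 [1.  1.  1.  1.  1.  1.  1.  1.  1.  1.  1.  1.  0.3 0.3 0.3 0.3 0.3 0.3]
 [1.  1.  1.  1.  1.  1.  1.  1.  1.  1.  1.  0.3 0.3 0.3 0.3 0.3 0.3 0.3]
 [0.3 1.  1.  1.  1.  1.  1.  1.  1.  1.  0.3 0.3 0.3 0.3 0.3 0.3 0.3 0.3]]
(50, 34)
```

```bash
cat > patch.py <<'E'
s=open('h.py').read()
a=s.index("def alpha(");b=s.index("def overlay(")
s=s[:a]+'''def alpha(s,w,seed,dil=5,thr=0.5):
    im=s['image'][w[0]:w[1],w[2]:w[3]].astype(float); R,G=im[:,:,0],im[:,:,1]
    green=(G-R>25); red=(R-G>15)
    bgm=cv2.erode(green.astype(np.uint8),np.ones((3,3)))>0
    r,c=int(seed[0]-w[0]),int(seed[1]-w[2]); obj=np.median(R[r-1:r+2,c-1:c+2])
    # local background: nearest green pixels, by normalised blur
    k=lambda x:cv2.GaussianBlur(x,(0,0),3)
    bg=k(np.where(bgm,R,0.))/(k(bgm.astype(float))+1e-6)
    al=np.clip((R-bg)/(obj-bg),0,1)
    n,l=cv2.connectedComponents(((al>thr)&~red&~bgm).astype(np.uint8),connectivity=4)
    k=l[r,c]; m=(l==k).astype(np.uint8)
    near=cv2.dilate(m,np.ones((dil,dil)))
    other=((l!=k)&(al>thr))|red
    wt=np.ones(al.shape); wt[(near==0)]=0.5; al=np.where(near>0,al,0)
    wt[cv2.dilate((other&(near>0)).astype(np.uint8),np.ones((3,3)))>0]=0.0
    return al,wt
'''+s[b:]
s=s.replace("e+=np.minimum(d,.5).sum()","e+=(d**2).sum()")
open('h.py','w').write(s)
E
python3 patch.py; sed -i 's/fit3/fit5/;s/fit4/fit6/' f1.py; python3 f1.py;  python3 - <<'E'
from h import *
import pickle
a,b=pickle.load(open('p0.pkl','rb'))
w=(192,242,353,387)
al,wt=alpha(b,w,(217,370)); print(al.sum())
E
```

```text
strip (array([ 0.4967, -0.4363,  1.271 ]), np.float64(2.165198778514717))
nest (array([ 0.4861, -0.2834,  1.3304]), np.float64(15.733526927332324))
nest (array([ 0.4933, -0.2904,  1.3464]), np.float64(13.28590253380042))
strip (array([ 0.4949, -0.444 ,  1.3843]), np.float64(6.55637927250305))
135.56693223368168
```

View pics/fit5.png

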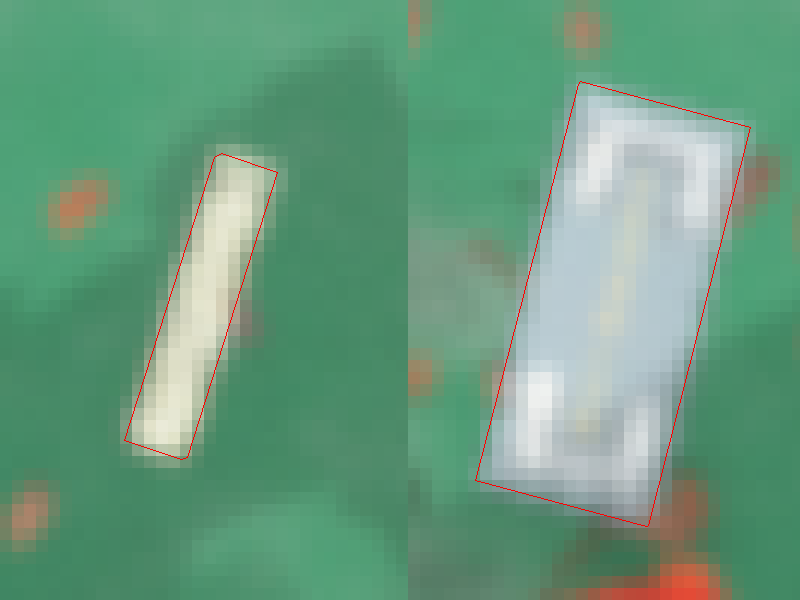

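View pics/fit6.png

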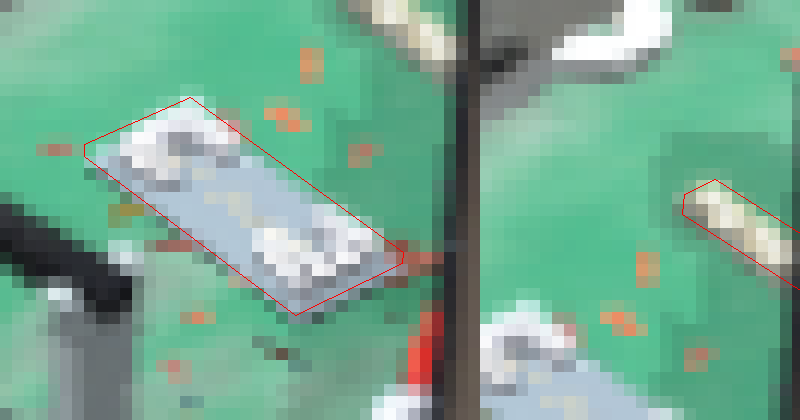

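```bash
python3 - <<'E'
from h import *
import pickle
np.set_printoptions(precision=4,suppress=True)
a,b=pickle.load(open('p0.pkl','rb'))
rim=[(148.75,205.4),(162.5,235.4),(207.1,214.6),(193.3,185.4)]
P=[onz(b,*q,.14) for q in rim]; print(np.array(P))
print(np.linalg.norm(P[1]-P[2]),np.linalg.norm(P[0]-P[1]),np.linalg.norm(P[2]-P[3]))
d=P[1]-P[2]; print('front dir', np.degrees(np.arctan2(d[1],d[0])))
print('blue cap',onz(b,186.3,199.2,.094),'red',onz(b,168.8,206.3,.094))
srim=[(95,418),(212,438),(268,325),(160,310)]
print(np.array([onz(a,170+x/3.8,150+y/3.7,.14) for x,y in srim]))
cv2.imwrite('pics/z3.png',cv2.resize(b['image'][175:245,215:300,::-1],None,fx=8,fy=8,interpolation=cv2.INTER_CUBIC))
cv2.imwrite('pics/z4.png',cv2.resize(b['image'][175:245,140:220,::-1],None,fx=8,fy=8,interpolation=cv2.INTER_CUBIC))
cv2.imwrite('pics/z5.png',cv2.resize(a['image'][190:245,255:310,::-1],None,fx=10,fy=10,interpolation=cv2.INTER_CUBIC))
cv2.imwrite('pics/z6.png',cv2.resize(a['image'][228:298,185:255,::-1],None,fx=8,fy=8,interpolation=cv2.INTER_CUBIC))
E
```

```text
[[0.5097 0.4207 0.14  ]
 [0.3986 0.3632 0.14  ]
 [0.4802 0.2002 0.14  ]
 [0.5895 0.2568 0.14  ]]
0.18226697023509444 0.12508953865623704 0.12301582588200972
front dir 116.62259163161296
blue cap [0.5418 0.2913 0.094 ] red [0.5126 0.3576 0.094 ]
[[0.508  0.4243 0.14  ]
 [0.398  0.3674 0.14  ]
 [0.4785 0.2064 0.14  ]
 [0.5865 0.2654 0.14  ]]
```

View pics/z3.png

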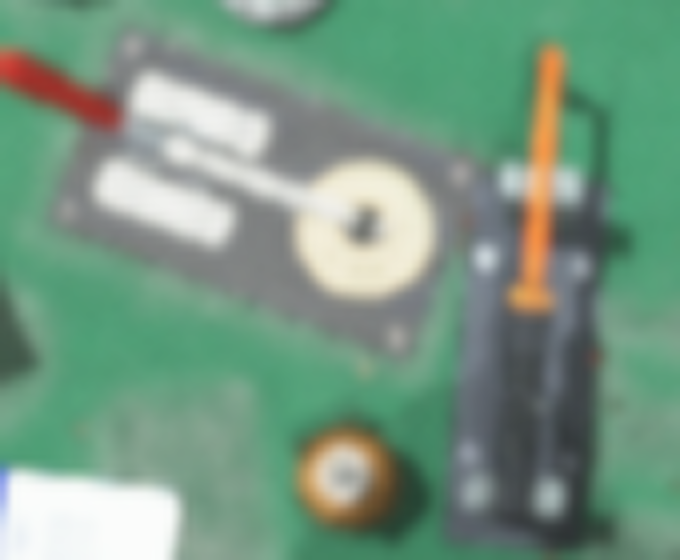

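View pics/z4.png

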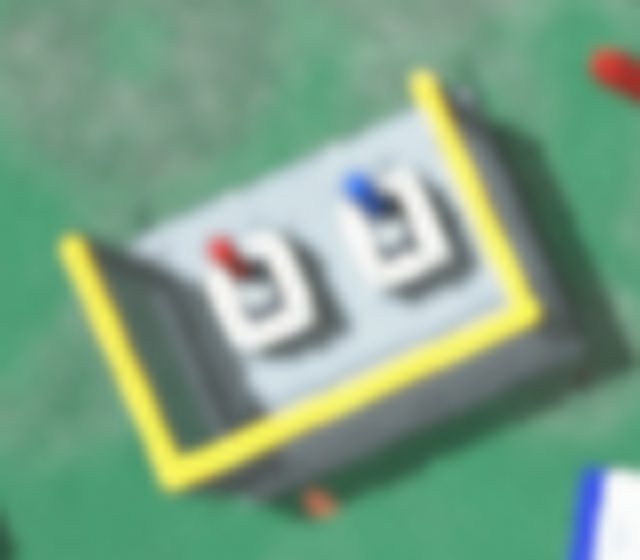

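View pics/z5.png

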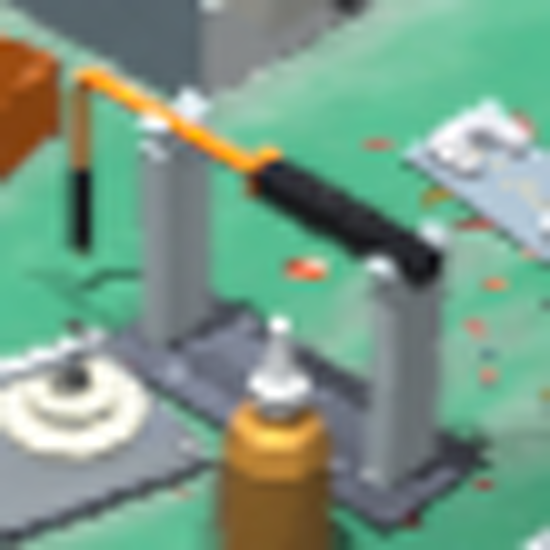

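View pics/z6.png

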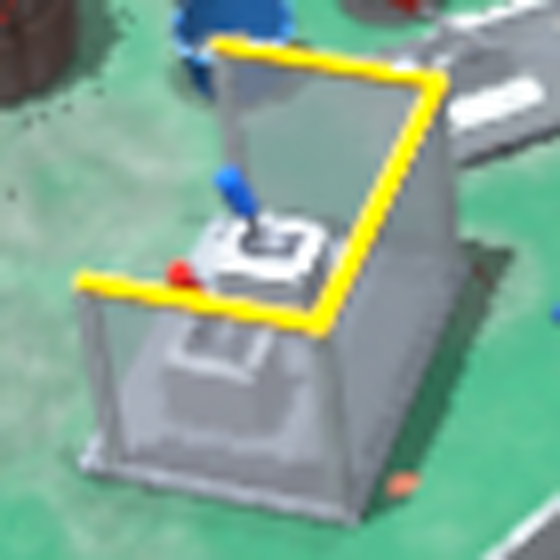

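```bash
cat >> h.py <<'E'
import json,sys
def down(yaw): return Ro.from_euler('xyz',[180,0,yaw],degrees=True)
def rel(cmd,tgt):
    """cmd,tgt=(x,y,z,yaw deg) tool down; -> shift, rotvec in tool axes of cmd"""
    R0=down(cmd[3]);R1=down(tgt[3])
    d=R0.inv().apply(np.array(tgt[:3])-np.array(cmd[:3])); rv=(R0.inv()*R1).as_rotvec()
    return ' '.join('%.4f'%v for v in d)+'  '+' '.join('%.4f'%v for v in rv)
def rod(cmd,sh,rv=(0,0,0)):
    R0=down(cmd[3]); p=np.array(cmd[:3])+R0.apply(sh); R=R0*Ro.from_rotvec(rv)
    return p,R.as_euler('xyz',degrees=True)
E
python3 - <<'E'
from h import *
print(rel((.206,-.643,.405,-162.26),(.4967,-.4363,.30,162.8)))
a=None
import pickle
a,b=pickle.load(open('p0.pkl','rb'))
print('bottle base',onz(b,258,235,0.07), 'rod', onz(b,281,225,.13))
E
```

```text
-0.3399 0.1083 0.1050  -0.0000 -0.0000 0.6098
bottle base [0.41095888 0.01113681 0.07      ] rod [ 0.44843601 -0.07738346  0.13      ]
```

Emit:
carry_out(
  moves="0.06 -0.34 0.1083 0.105 0 0 0.61;0.06 -0.34 0.1083 0.105 0 0 0.61;0.06 -0.34 0.1083 0.105 0 0 0.61;0.06 -0.34 0.1083 0.105 0 0 0.61;0.06 -0.34 0.1083 0.105 0 0 0.61;0.06 -0.34 0.1083 0.105 0 0 0.61;0.06 -0.34 0.1083 0.105 0 0 0.61;0.06 -0.34 0.1083 0.105 0 0 0.61;0.06 -0.34 0.1083 0.105 0 0 0.61;0.06 -0.34 0.1083 0.105 0 0 0.61;0.06 -0.34 0.1083 0.105 0 0 0.61;0.06 -0.34 0.1083 0.105 0 0 0.61",
)

```text
clock: 3.0
tool_pos: [0.4957, -0.4369, 0.3003]
orientation: [-180.0, 0.0, 162.7]
force: [0.0, -0.6, -0.3]
opening: 0.0602
```

```bash
python3 - <<'E'
from h import *
import pickle
np.set_printoptions(precision=4,suppress=True)
print(rod((.206,-.643,.405,-162.26),[-.34,.1083,.105],[0,0,.61]))
o=ctrl.get_obs();print(o['tool_pos'],o['orientation'],o['clock'],o['qvel'])
a=ctrl.snapshot('scene');b=ctrl.snapshot('top');pickle.dump((a,b),open('p1.pkl','wb'))
cv2.imwrite('pics/s1c.png',cv2.resize(a['image'][160:270,220:380,::-1],None,fx=5,fy=5,interpolation=cv2.INTER_CUBIC))
cv2.imwrite('pics/t1c.png',cv2.resize(b['image'][150:290,250:450,::-1],None,fx=4,fy=4,interpolation=cv2.INTER_CUBIC))
E
```

```text
(array([ 0.4968, -0.4363,  0.3   ]), array([180.    ,   0.    , 162.7896]))
[ 0.4957 -0.4369  0.3003] [-179.9895    0.0446  162.7218] 3.0 [-0.1419 -0.0292  0.118  -0.0116  0.1338 -0.1053]
```

View pics/s1c.png

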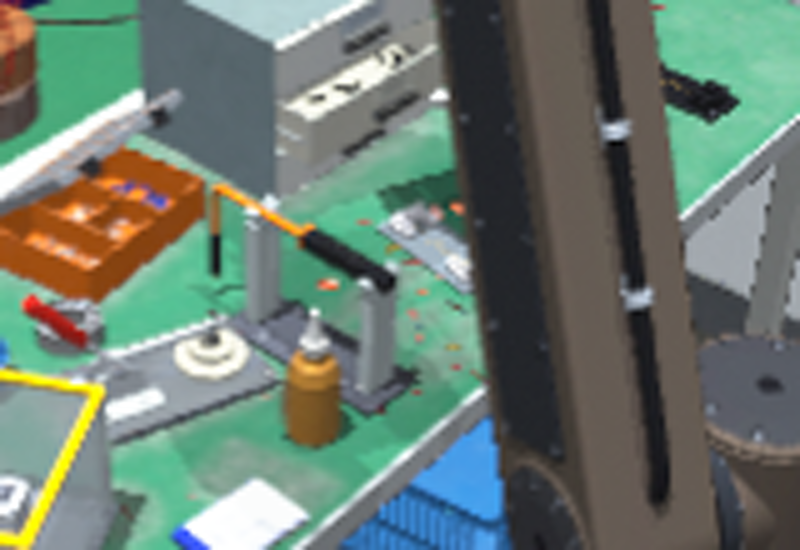

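View pics/t1c.png

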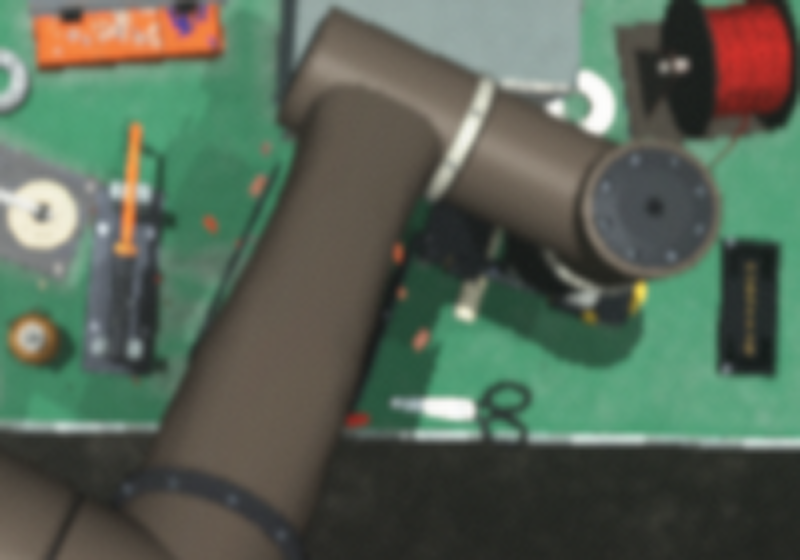

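Emit:
carry_out(
  moves="0.06 0 0 0.05 0 0 0;0.06 0 0 0.09 0 0 0;0.06 0 0 0.11 0 0 0;0.06 0 0 0.1185 0 0 0;0.06 0 0 0.1185 0 0 0;0.06 0 0 0.1185 0 0 0;0.0 0 0 0.1185 0 0 0;0.0 0 0 0.1185 0 0 0;0.0 0 0 0.1185 0 0 0;0.0 0 0 0.1185 0 0 0;0.0 0 0 0.1185 0 0 0;0.0 0 0 0.1185 0 0 0;0.0 0 0 0.1185 0 0 0",
)

```text
clock: 4.4
tool_pos: [0.4966, -0.436, 0.1812]
orientation: [-180.0, -0.0, 162.8]
force: [-0.4, 0.4, 0.9]
opening: 0.0197
```

Emit:
carry_out(
  moves="0.05 0 0 0 0 0 0;0.05 0 0 0 0 0 0;0.05 0 0 0 0 0 0;0.05 0 0 -0.05 0 0 0;0.05 0 0 -0.1 0 0 0;0.05 0 0 -0.14 0 0 0;0.05 0.217 -0.284 -0.2 0 0 0;0.05 0.217 -0.284 -0.2 0 0 0;0.05 0.217 -0.284 -0.2 0 0 0;0.05 0.217 -0.284 -0.2 0 0 0;0.05 0.217 -0.284 -0.2 0 0 0;0.05 0.217 -0.284 -0.2 0 0 0;0.05 0.217 -0.284 -0.2 0 0 0;0.05 0.217 -0.284 -0.2 0 0 0",
)

```text
clock: 5.8
tool_pos: [0.2013, -0.6454, 0.3821]
orientation: [-179.9, 0.0, 162.6]
force: [0.3, 0.6, 0.1]
opening: 0.0501
```

```bash
python3 - <<'E'
from h import *
import pickle
np.set_printoptions(precision=4,suppress=True)
print(rod((.4968,-.4363,.1815,162.79),[.217,-.284,-.2]))
o=ctrl.get_obs();print(o['tool_pos'],o['orientation'],o['clock'])
a=ctrl.snapshot('scene');b=ctrl.snapshot('top');pickle.dump((a,b),open('p2.pkl','wb'))
cv2.imwrite('pics/t2c.png',cv2.resize(b['image'][150:290,250:450,::-1],None,fx=4,fy=4,interpolation=cv2.INTER_CUBIC))
E
sed 's/p0.pkl/p2.pkl/;s/fit5/fit7/;s/fit6/fit8/' f1.py > f2.py; python3 f2.py
```

```text
(array([ 0.2055, -0.6434,  0.3815]), array([180.  ,   0.  , 162.79]))
[ 0.2013 -0.6454  0.3821] [-179.9259    0.0153  162.5938] 5.8
strip (array([ 0.4966, -0.4359,  1.2689]), np.float64(1.7173380711274264))
nest (array([ 0.4862, -0.2836,  1.3348]), np.float64(14.775296733812871))
nest (array([ 0.4932, -0.2903,  1.3506]), np.float64(12.699655915595955))
strip (array([ 0.4951, -0.4435,  1.3895]), np.float64(5.48933361460888))
```

View pics/t2c.png

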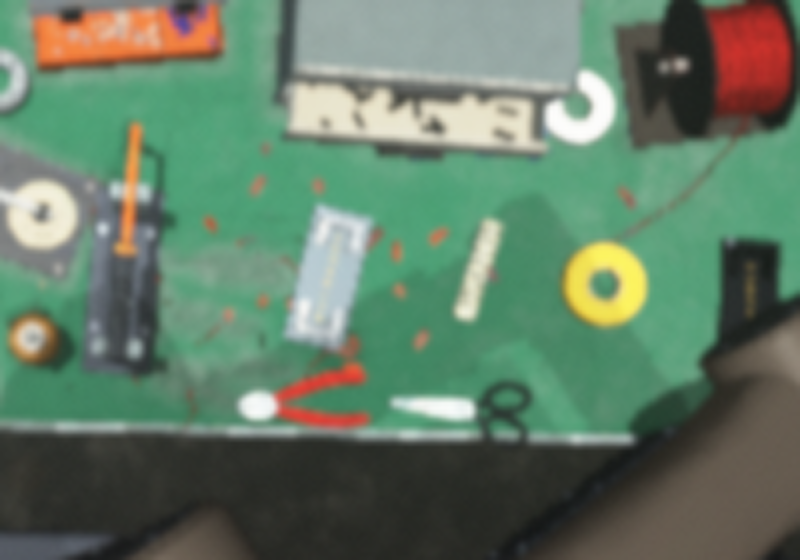

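View pics/fit7.png

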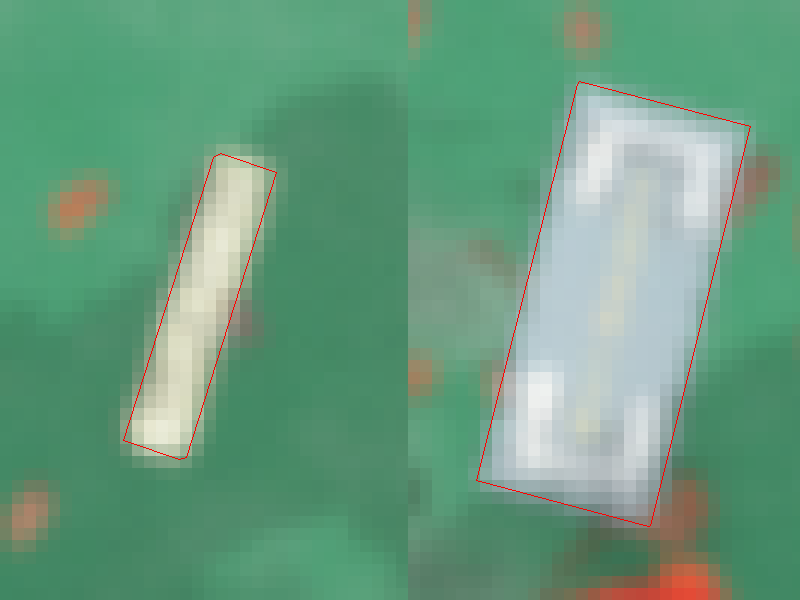

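```bash
cat > edge.py <<'E'
from h import *
import pickle
np.set_printoptions(precision=2,suppress=True,linewidth=180)
def warp(b,pose,z,hx,hy,st=.0005,ch=0):
    xs=np.arange(-hx,hx,st);ys=np.arange(-hy,hy,st)
    X,Y=np.meshgrid(xs,ys); c,n=np.cos(pose[2]),np.sin(pose[2])
    W=np.stack([pose[0]+c*X-n*Y,pose[1]+n*X+c*Y,np.full(X.shape,z)],-1).reshape(-1,3)
    p=projs(b,W).astype(np.float32).reshape(X.shape+(2,))
    return xs,ys,cv2.remap(b['image'],p[...,0],p[...,1],cv2.INTER_CUBIC)
def edges(b,pose,hw,z):
    xs,ys,im=warp(b,pose,z,.05,.09)
    out=[]
    R=im[:,:,0].astype(float);G=im[:,:,1].astype(float);B=im[:,:,2].astype(float)
    F=B  # channel
    for F,nm in ((R,'R'),(B-G,'B-G')):
        res=[]
        for y0 in np.arange(-.06,.061,.01):
            i=np.argmin(abs(ys-y0)); row=F[i-3:i+4].mean(0)
            inn=np.median(row[abs(abs(xs)-.022)<.003]) if hw>.02 else np.median(row[abs(xs)<.004])
            e=[]
            for sg in (-1,1):
                q=row[::1] if sg>0 else row[::-1]
                o=np.median(q[(xs>hw+.008)&(xs<hw+.014)]); h=(o+inn)/2
                seg=(xs>hw-.008)&(xs<hw+.010); qq=(q[seg]-h)/(inn-o); xx=xs[seg]
                k=np.where((qq[:-1]>0)&(qq[1:]<=0))[0]
                e.append(sg*xx[k[0]]*1000 if len(k) else np.nan)
            res.append((y0*1000,e[0],e[1],(e[0]+e[1])/2))
        print(nm);print(np.array(res).T)
    return im
if __name__=='__main__':
    a,b=pickle.load(open('p2.pkl','rb'))
    im=edges(b,[.4862,-.2836,1.3348],.03,.006)
    cv2.imwrite('pics/w1.png',cv2.resize(im[:,:,::-1],None,fx=1.6,fy=1.6))
    im=edges(b,[.4966,-.4359,1.2689],.01,.011)
E
python3 edge.py
```

```text
R
[[-60.   -50.   -40.   -30.   -20.   -10.     0.    10.    20.    30.    40.    50.    60.  ]
 [-26.5  -29.   -29.5  -29.   -28.5  -28.5  -29.   -29.   -29.   -27.   -27.5  -26.5  -23.  ]
 [ 30.    29.5   29.    30.5   31.    30.    30.5   29.    29.    29.    32.    29.    29.5 ]
 [  1.75   0.25  -0.25   0.75   1.25   0.75   0.75   0.     0.     1.     2.25   1.25   3.25]]
B-G
[[-60.   -50.   -40.   -30.   -20.   -10.     0.    10.    20.    30.    40.    50.    60.  ]
 [-29.5  -34.   -31.5  -30.   -29.5  -30.   -30.   -30.   -30.5  -30.   -31.   -31.   -30.5 ]
 [ 32.    32.5   32.5   32.5   32.    31.5   31.    30.5   31.    31.5   31.5   31.5   31.  ]
 [  1.25  -0.75   0.5    1.25   1.25   0.75   0.5    0.25   0.25   0.75   0.25   0.25   0.25]]
R
[[-60.   -50.   -40.   -30.   -20.   -10.     0.    10.    20.    30.    40.    50.    60.  ]
 [-14.5   -7.5   -8.5   -9.5   -8.5   -9.5  -10.    -9.    -8.    -9.    -9.5   -8.5  -18.5 ]
 [  2.    11.    10.5   11.5   11.    11.5   12.    12.5   11.5   11.    11.5   11.5    9.  ]
 [ -6.25   1.75   1.     1.     1.25   1.     1.     1.75   1.75   1.     1.     1.5   -4.75]]
B-G
[[-60.   -50.   -40.   -30.   -20.   -10.     0.    10.    20.    30.    40.    50.    60.  ]
 [ -2.   -10.5   -6.5   -8.5   -8.   -11.      nan -15.5   -8.    -7.    -9.    -8.   -17.5 ]
 [  4.    13.5   15.5   16.    16.    14.5   15.    14.    12.5   14.5   14.    13.5    4.5 ]
 [  1.     1.5    4.5    3.75   4.     1.75    nan  -0.75   2.25   3.75   2.5    2.75  -6.5 ]]
```

View pics/w1.png

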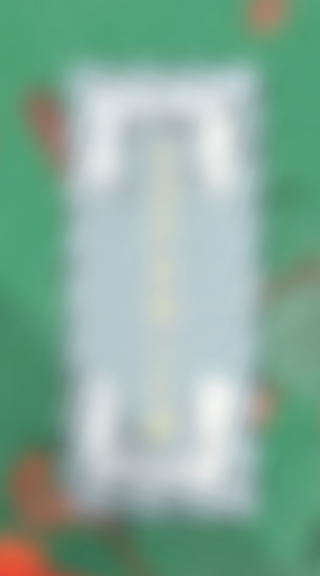

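```bash
python3 - <<'E'
from h import *
c=(.2055,-.6434,.3815,162.79)
print(rel(c,(.4967,-.4360,.26,162.79)));print(rel(c,(.4967,-.4360,.1815,162.79)))
c=(.4967,-.4360,.1815,162.79)
for z in (.24,.215): print(rel(c,(.4863,-.2838,z,166.5)))
E
```

```text
-0.2168 0.2843 0.1215  0.0000 0.0000 0.0000
-0.2168 0.2843 0.2000  0.0000 0.0000 0.0000
0.0550 0.1423 -0.0585  0.0000 0.0000 -0.0648
0.0550 0.1423 -0.0335  0.0000 0.0000 -0.0648
```

Emit:
carry_out(
  moves="0.05 -0.2168 0.2843 0.1215 0 0 0;0.05 -0.2168 0.2843 0.1215 0 0 0;0.05 -0.2168 0.2843 0.1215 0 0 0;0.05 -0.2168 0.2843 0.1215 0 0 0;0.05 -0.2168 0.2843 0.1215 0 0 0;0.05 -0.2168 0.2843 0.1215 0 0 0;0.05 -0.2168 0.2843 0.1215 0 0 0;0.05 -0.2168 0.2843 0.1215 0 0 0;0.05 -0.2168 0.2843 0.1215 0 0 0;0.05 -0.2168 0.2843 0.1215 0 0 0;0.05 -0.2168 0.2843 0.16 0 0 0;0.05 -0.2168 0.2843 0.19 0 0 0;0.05 -0.2168 0.2843 0.2 0 0 0;0.05 -0.2168 0.2843 0.2 0 0 0;0.05 -0.2168 0.2843 0.2 0 0 0;0 -0.2168 0.2843 0.2 0 0 0;0 -0.2168 0.2843 0.2 0 0 0;0 -0.2168 0.2843 0.2 0 0 0;0 -0.2168 0.2843 0.2 0 0 0;0 -0.2168 0.2843 0.2 0 0 0",
)

```text
clock: 7.9
tool_pos: [0.4965, -0.4357, 0.1814]
orientation: [-180.0, 0.0, 162.8]
force: [-0.2, 0.5, 2.2]
opening: 0.0195
```

Emit:
carry_out(
  moves="0 0 0 0 0 0 0;0 0 0 -0.02 0 0 0;0 0 0 -0.0585 0 0 0;0 0.02 0.05 -0.0585 0 0 -0.03;0 0.04 0.1 -0.0585 0 0 -0.06;0 0.055 0.1423 -0.0585 0 0 -0.0648;0 0.055 0.1423 -0.0585 0 0 -0.0648;0 0.055 0.1423 -0.0585 0 0 -0.0648;0 0.055 0.1423 -0.0585 0 0 -0.0648;0 0.055 0.1423 -0.0585 0 0 -0.0648;0 0.055 0.1423 -0.0585 0 0 -0.0648;0 0.055 0.1423 -0.0585 0 0 -0.0648",
)

```text
clock: 9.1
tool_pos: [0.4858, -0.2843, 0.2393]
orientation: [-180.0, -0.0, 166.4]
force: [0.4, 0.4, -1.2]
opening: 0.0195
```

```bash
python3 - <<'E'
from h import *
import pickle
np.set_printoptions(precision=4,suppress=True)
o=ctrl.get_obs();print(o['tool_pos'],o['orientation'],o['clock'],o['force'])
a=ctrl.snapshot('scene');b=ctrl.snapshot('top');pickle.dump((a,b),open('p3.pkl','wb'))
cv2.imwrite('pics/s3c.png',cv2.resize(a['image'][165:235,270:340,::-1],None,fx=8,fy=8,interpolation=cv2.INTER_CUBIC))
cv2.imwrite('pics/t3c.png',cv2.resize(b['image'][170:250,280:380,::-1],None,fx=7,fy=7,interpolation=cv2.INTER_CUBIC))
E
```

```text
[ 0.4858 -0.2843  0.2393] [-179.9982   -0.0314  166.432 ] 9.1 [ 0.3589  0.3621 -1.2346]
```

View pics/s3c.png

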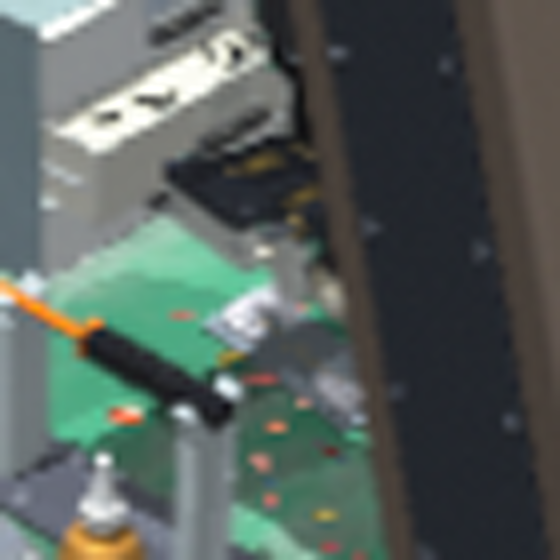

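View pics/t3c.png

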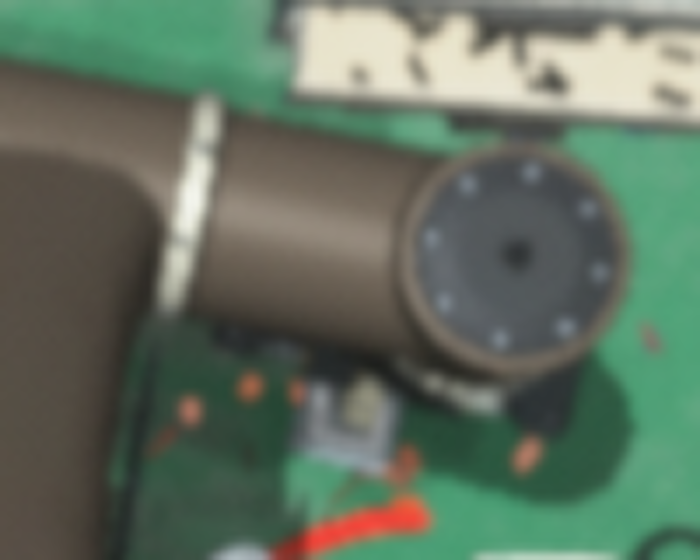

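Emit:
carry_out(
  moves="0 0 0 0.02 0 0 0;0 0 0 0.033 0 0 0;0 0 0 0.038 0 0 0;0 0 0 0.042 0 0 0;0 0 0 0.044 0 0 0;0 0 0 0.044 0 0 0",
)

```text
clock: 9.8
tool_pos: [0.4861, -0.2835, 0.1957]
orientation: [-180.0, 0.0, 166.5]
force: [0.7, -0.4, -1.1]
opening: 0.0195
```

Emit:
carry_out(
  moves="0 0 0 0.003 0 0 0;0 0 0 0.006 0 0 0;0 0 0 0.0085 0 0 0;0 0 0 0.0085 0 0 0;0 0 0 0.0085 0 0 0",
)

```text
clock: 10.3
tool_pos: [0.4861, -0.2835, 0.1874]
orientation: [-180.0, 0.0, 166.5]
force: [-0.8, 1.0, 3.8]
opening: 0.0198
```

Emit:
carry_out(
  moves="0.02 0 0 0 0 0 0;0.03 0 0 0 0 0 0;0.042 0 0 0 0 0 0;0.042 0 0 0 0 0 0;0.042 0 0 0 0 0 0;0.042 0 0 -0.02 0 0 0;0.042 0 0 -0.06 0 0 0;0.042 0 0 -0.1 0 0 0;0.042 0 0 -0.13 0 0 0;0.042 0 0 -0.13 0 0 0",
)

```text
clock: 11.3
tool_pos: [0.4873, -0.284, 0.322]
orientation: [-180.0, 0.5, 166.6]
force: [1.4, 0.6, -0.3]
opening: 0.0421
```

```bash
cat > rodfit.py <<'E'
from h import *
import pickle
np.set_printoptions(precision=4,suppress=True)
a,b=pickle.load(open('p2.pkl','rb'))
def orange(s,w):
    im=s['image'][w[0]:w[1],w[2]:w[3]].astype(float); d=im[:,:,0]-im[:,:,2]-.5*np.abs(im[:,:,1]-im[:,:,0]*.6)
    return np.clip((d-0)/np.percentile(d,98.5),0,1)
ROD=[boxpts(.062,.174,-.004,.004,.126,.134)]
w=(172,211,272,292); al=orange(b,w)
r=fit([b],ROD,[.448,-.08,-.05],[al],[w]);print('top',r)
o=overlay(b,w,ROD,r[0],12)
w2=(192,210,262,284); al2=orange(a,w2)
r2=fit([a],ROD,[.448,-.08,-.05],[al2],[w2]);print('scene',r2)
o2=overlay(a,w2,ROD,r2[0],16)
cv2.imwrite('pics/rf1.png',o);cv2.imwrite('pics/rf2.png',o2)
# black grip rear & tip in scene
W=lambda p,X:[p[0]+np.cos(p[2])*X[0]-np.sin(p[2])*X[1],p[1]+np.sin(p[2])*X[0]+np.cos(p[2])*X[1],X[2]]
for n,s in (('t',b),('s',a)):
  for X in ([-.055,0,.139],[.055,0,.139],[.17,0,.02],[.17,0,.13],[0,0,0]): print(n,X,proj(s,W(r[0],X)))
cv2.imwrite('pics/z7.png',cv2.resize(b['image'][175:245,260:300,::-1],None,fx=8,fy=8,interpolation=cv2.INTER_CUBIC))
E
python3 rodfit.py
```

```text
top (array([ 0.4416, -0.0724, -0.0621]), np.float64(2.3314060084914674))
scene (array([ 0.4393, -0.0756, -0.0492]), np.float64(11.57741709508095))
t [-0.055, 0, 0.139] [278.3667 241.3659]
t [0.055, 0, 0.139] [280.8917 212.0573]
t [0.17, 0, 0.02] [283.2148 186.6488]
t [0.17, 0, 0.13] [283.4706 182.2474]
t [0, 0, 0] [279.6246 228.5814]
s [-0.055, 0, 0.139] [298.9674 215.8751]
s [0.055, 0, 0.139] [280.9388 205.6421]
s [0.17, 0, 0.02] [263.7001 215.432 ]
s [0.17, 0, 0.13] [263.3814 197.2113]
s [0, 0, 0] [289.0086 234.096 ]
```

View pics/rf1.png

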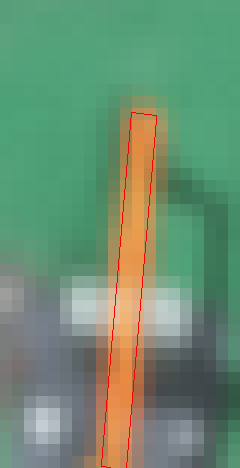

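View pics/rf2.png

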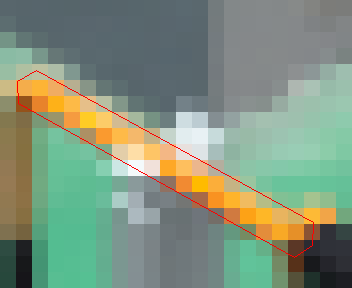

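View pics/z7.png

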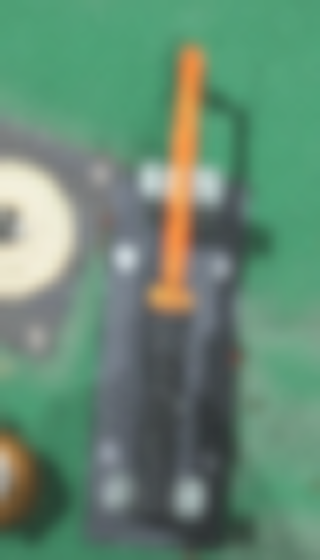

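```bash
python3 - <<'E'
from h import *
import pickle
np.set_printoptions(precision=4,suppress=True)
o=ctrl.get_obs();print(o['tool_pos'],o['orientation'],o['clock'],o['joint_pos'])
b=ctrl.snapshot('top');pickle.dump(b,open('p4.pkl','wb'))
cv2.imwrite('pics/t4c.png',cv2.resize(b['image'][170:250,260:380,::-1],None,fx=6,fy=6,interpolation=cv2.INTER_CUBIC))
c=(.4863,-.2838,.188-.0005,166.5)
c=(.4863,-.2838,.1875+.13,166.5)
g=(.4405+.012*np.cos(.05),-.0752-.012*np.sin(.05))
print(g)
for z in (.36,.289): print(rel(c,(g[0],g[1],z,177.1)))
E
```

```text
[ 0.4873 -0.284   0.322 ] [-179.9601    0.4635  166.5584] 11.3 [-10.3253  13.9775 -20.27     0.0791 -55.292  -93.1613]
(np.float64(0.4524850031247396), np.float64(-0.07579975003124814))
0.0814 0.1944 -0.0425  0.0000 0.0000 -0.1850
0.0814 0.1944 0.0285  0.0000 0.0000 -0.1850
```

View pics/t4c.png

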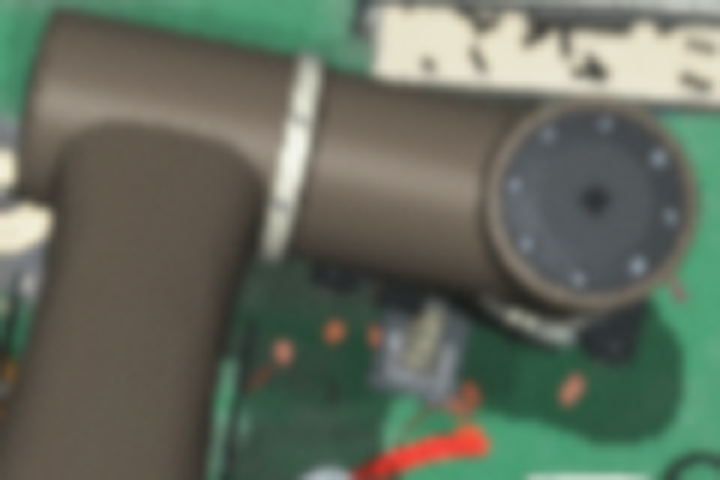

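Emit:
carry_out(
  moves="0.045 0 0 -0.0425 0 0 0;0.045 0.0814 0.1944 -0.0425 0 0 -0.185;0.045 0.0814 0.1944 -0.0425 0 0 -0.185;0.045 0.0814 0.1944 -0.0425 0 0 -0.185;0.045 0.0814 0.1944 -0.0425 0 0 -0.185;0.045 0.0814 0.1944 -0.0425 0 0 -0.185;0.045 0.0814 0.1944 -0.0425 0 0 -0.185;0.045 0.0814 0.1944 -0.0425 0 0 -0.185;0.045 0.0814 0.1944 -0.0425 0 0 -0.185;0.045 0.0814 0.1944 -0.0425 0 0 -0.185",
)

```text
clock: 12.35
tool_pos: [0.4523, -0.0765, 0.3592]
orientation: [-180.0, -0.0, 177.0]
force: [-1.0, -0.3, -0.5]
opening: 0.045
```

```bash
python3 - <<'E'
from h import *
import pickle
np.set_printoptions(precision=4,suppress=True)
o=ctrl.get_obs();print(o['tool_pos'],o['orientation'],o['clock'],o['joint_pos'])
a=ctrl.snapshot('scene');b=ctrl.snapshot('top');pickle.dump((a,b),open('p5.pkl','wb'))
cv2.imwrite('pics/t5c.png',cv2.resize(b['image'][160:260,220:380,::-1],None,fx=5,fy=5,interpolation=cv2.INTER_CUBIC))
cv2.imwrite('pics/s5c.png',cv2.resize(a['image'][165:250,250:350,::-1],None,fx=7,fy=7,interpolation=cv2.INTER_CUBIC))
w=(194,244,315,349)
al,wt=alpha(b,w,(219,332))
E
sed 's/p2.pkl/p5.pkl/' edge.py > e2.py; python3 - <<'E'
import sys; sys.path.insert(0,'.')
import os; os.chdir('.')
from e2 import *
a,b=pickle.load(open('p5.pkl','rb'))
xs,ys,im=warp(b,[.4862,-.2836,1.3348],.014,.05,.09)
cv2.imwrite('pics/w2.png',cv2.resize(im[:,:,::-1],None,fx=1.6,fy=1.6))
E
```

```text
[ 0.4523 -0.0765  0.3592] [-179.9827   -0.0499  177.0056] 12.35 [  15.1203    1.9769  -29.3249    0.0011  -58.751  -108.1152]
```

View pics/t5c.png

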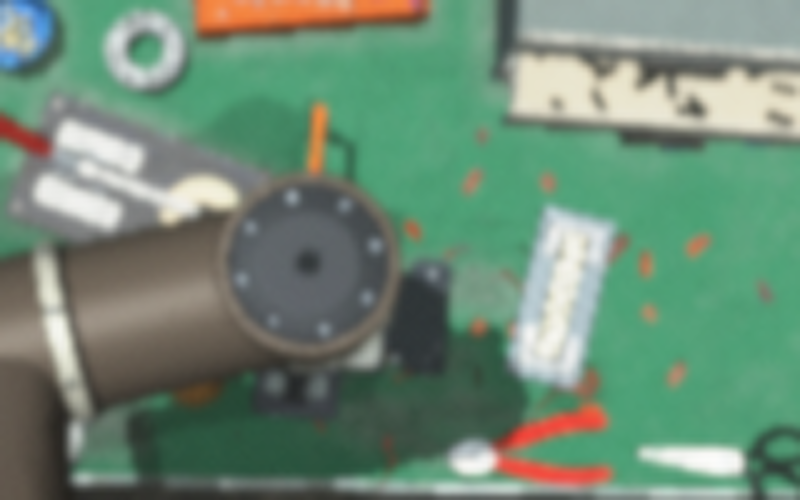

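View pics/s5c.png

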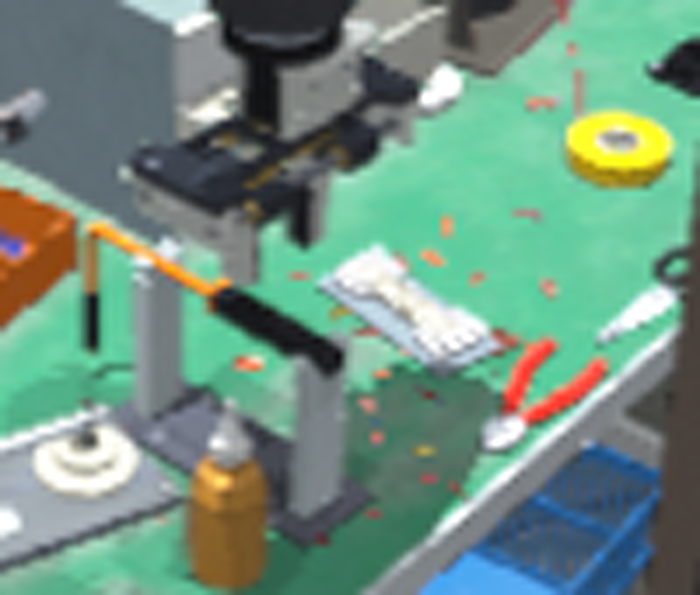

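View pics/w2.png

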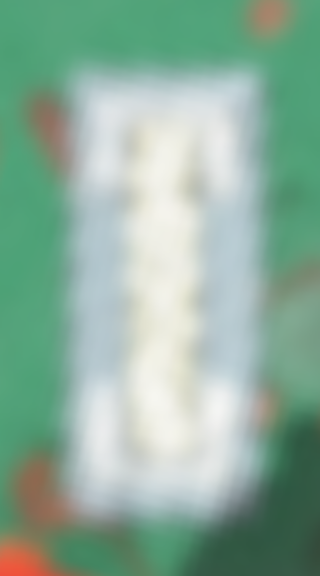

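Emit:
carry_out(
  moves="0.045 0 0 0.03 0 0 0;0.045 0 0 0.055 0 0 0;0.045 0 0 0.07 0 0 0;0.045 0 0 0.071 0 0 0;0.045 0 0 0.071 0 0 0;0 0 0 0.071 0 0 0;0 0 0 0.071 0 0 0;0 0 0 0.071 0 0 0;0 0 0 0.071 0 0 0;0 0 0 0.071 0 0 0;0 0 0 0.071 0 0 0",
)

```text
clock: 13.55
tool_pos: [0.4524, -0.0753, 0.2891]
orientation: [180.0, 0.0, 177.1]
force: [-1.3, 2.2, 5.5]
opening: 0.0177
```

```bash
python3 - <<'E'
from h import *
import pickle
np.set_printoptions(precision=4,suppress=True)
o=ctrl.get_obs();print(o['tool_pos'],o['orientation'],o['clock'],o['force'],o['moment'])
a=ctrl.snapshot('scene');b=ctrl.snapshot('top');pickle.dump((a,b),open('p6.pkl','wb'))
cv2.imwrite('pics/s6c.png',cv2.resize(a['image'][165:250,250:350,::-1],None,fx=7,fy=7,interpolation=cv2.INTER_CUBIC))
E
```

```text
[ 0.4524 -0.0753  0.2891] [179.9825   0.0461 177.1133] 13.55 [-1.3292  2.1944  5.4561] [ 0.7723  0.4474 -0.1158]
```

View pics/s6c.png

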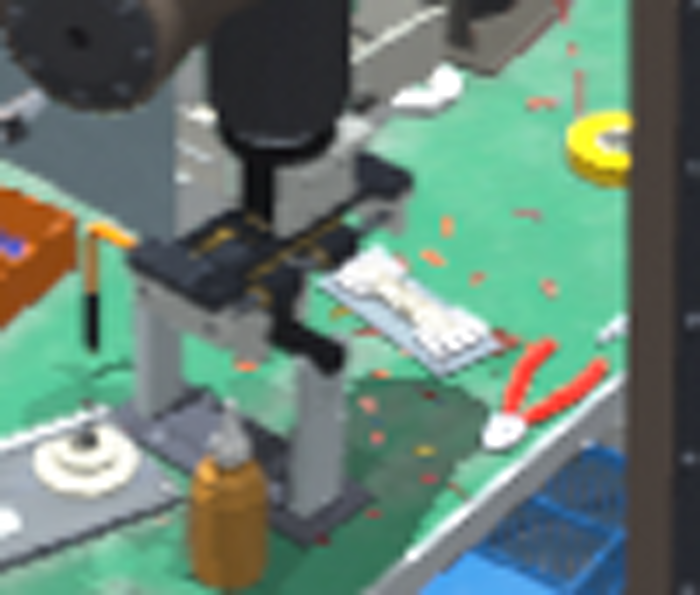

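Emit:
carry_out(
  moves="0 0 0 -0.01 0 0 0;0 0 0 -0.03 0 0 0;0 0 0 -0.06 0 0 0;0 0 0 -0.1 0 0 0;0 0 0 -0.14 0 0 0;0 0 0 -0.161 0 0 0;0 0 0 -0.161 0 0 0;0 0 0 -0.161 0 0 0",
)

```text
clock: 14.45
tool_pos: [0.4517, -0.0756, 0.4497]
orientation: [180.0, -0.0, 177.1]
force: [-0.3, -0.1, -2.0]
opening: 0.0181
```

```bash
python3 - <<'E'
from h import *
c=(.4525,-.0758,.45,177.1)
for f in (.33,.66,1): print(rel(c,(.4525+(.431-.4525)*f,-.0758+(.2369+.0758)*f,.45,177.1+29.5*f)))
import pickle
a=ctrl.snapshot('scene');b=ctrl.snapshot('top');pickle.dump((a,b),open('p7.pkl','wb'))
cv2.imwrite('pics/s7c.png',cv2.resize(a['image'][150:290,180:320,::-1],None,fx=4,fy=4,interpolation=cv2.INTER_CUBIC))
print(ctrl.get_obs()['joint_pos'])
E
```

```text
0.0123 0.1027 0.0000  0.0000 0.0000 -0.1699
0.0246 0.2054 0.0000  0.0000 0.0000 -0.3398
0.0373 0.3112 0.0000  0.0000 0.0000 -0.5149
[ 1.52508582e+01 -2.08053230e+00 -2.11454574e+01 -2.67422251e-02
 -7.10628466e+01 -1.08137125e+02]
```

View pics/s7c.png

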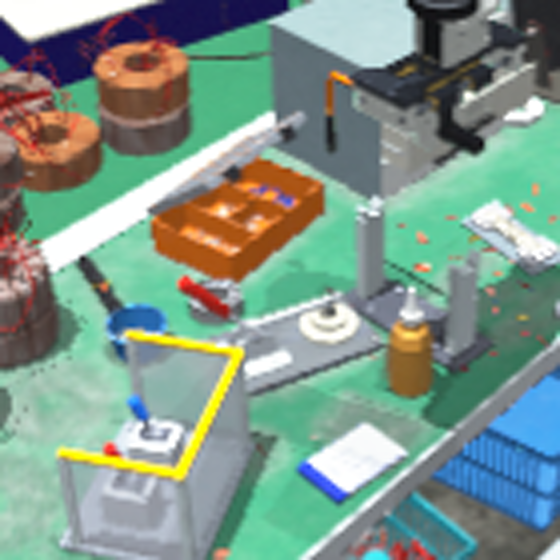

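Emit:
carry_out(
  moves="0 0.005 0.03 0 0 0 -0.05;0 0.009 0.07 0 0 0 -0.12;0 0.0123 0.1027 0 0 0 -0.17;0 0.018 0.15 0 0 0 -0.25;0 0.0246 0.2 0 0 0 -0.33;0 0.03 0.25 0 0 0 -0.42;0 0.0345 0.29 0 0 0 -0.48;0 0.0373 0.3112 0 0 0 -0.515;0 0.0373 0.3112 0 0 0 -0.515;0 0.0373 0.3112 0 0 0 -0.515;0 0.0373 0.3112 0 0 0 -0.515;0 0.0373 0.3112 0 0 0 -0.515",
)

```text
clock: 15.75
tool_pos: [0.4307, 0.2363, 0.4495]
orientation: [-180.0, -0.0, -153.5]
force: [-0.1, -1.3, -0.7]
opening: 0.0178
```

```bash
python3 - <<'E'
from h import *
import pickle
np.set_printoptions(precision=4,suppress=True)
o=ctrl.get_obs();print(o['tool_pos'],o['orientation'],o['clock'],o['joint_pos'])
a=ctrl.snapshot('scene');b=ctrl.snapshot('top');pickle.dump((a,b),open('p8.pkl','wb'))
cv2.imwrite('pics/s8c.png',cv2.resize(a['image'][180:300,170:290,::-1],None,fx=5,fy=5,interpolation=cv2.INTER_CUBIC))
cv2.imwrite('pics/t8c.png',cv2.resize(b['image'][160:250,140:240,::-1],None,fx=6,fy=6,interpolation=cv2.INTER_CUBIC))
E
```

```text
[0.4307 0.2363 0.4495] [-179.9875   -0.0245 -153.4553] 15.75 [  51.7356    1.3302  -17.6554    0.0009  -71.0419 -115.1911]
```

View pics/s8c.png

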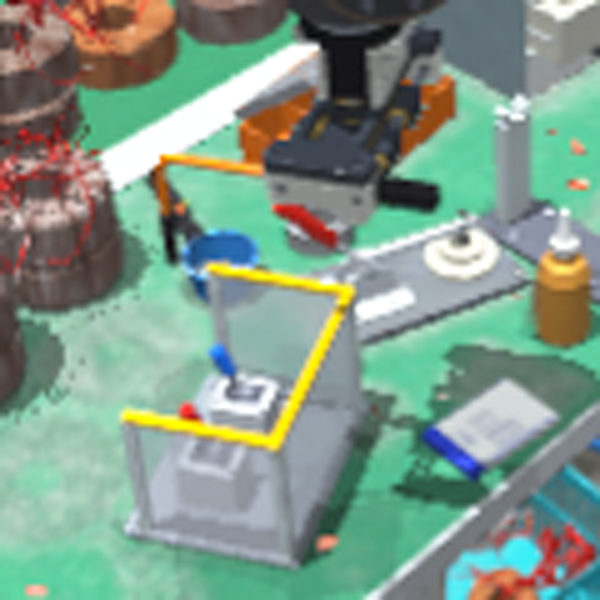

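View pics/t8c.png

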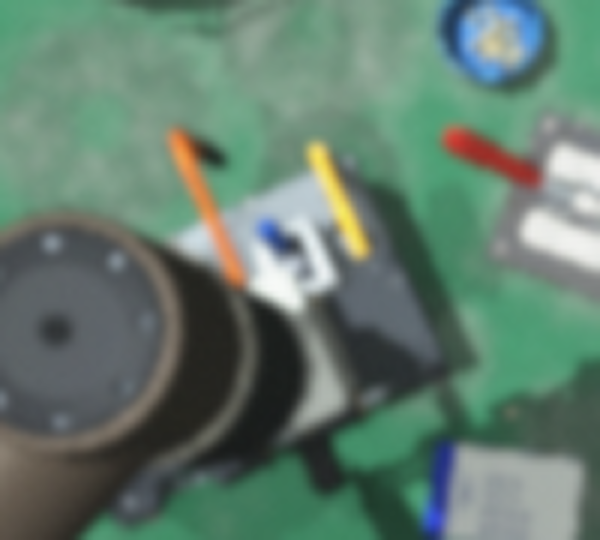

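```bash
python3 - <<'E'
from h import *
import pickle
np.set_printoptions(precision=4,suppress=True)
a,b=pickle.load(open('p8.pkl','rb'))
th=np.radians(206.545-180)
T=np.array([.4307,.2363]);d=np.array([np.cos(th),np.sin(th)])
for nm,s,o,f in (('s',a,(170,180),5),('t',b,(140,160),6)):
  for X in ((.158,.1805),(.162,.2945),(.07,.2945),(-.067,.2905)):
    p=proj(s,[*(T+d*X[0]),X[1]]); print(nm,X,p,'crop',(p-o+.5)*f-.5)
E
```

```text
s (0.158, 0.1805) [205.8882 232.7199] crop [181.4409 265.5995]
s (0.162, 0.2945) [201.8251 209.9341] crop [161.1253 151.6707]
s (0.07, 0.2945) [224.3976 213.4914] crop [273.9879 169.4568]
s (-0.067, 0.2905) [259.1159 219.7876] crop [447.5796 200.9382]
t (0.158, 0.1805) [177.184  188.0597] crop [225.6042 170.8584]
t (0.162, 0.2945) [168.4981 182.0199] crop [173.4887 134.6195]
t (0.07, 0.2945) [179.4116 206.378 ] crop [238.9698 280.7678]
t (-0.067, 0.2905) [196.1579 243.2185] crop [339.4472 501.8107]
```

```bash
python3 - <<'E'
from h import *
import pickle
a,b=pickle.load(open('p8.pkl','rb'))
A=cv2.resize(a['image'][200:240,195:262,::-1],None,fx=12,fy=12,interpolation=cv2.INTER_NEAREST)
th=np.radians(206.545-180);T=np.array([.4307,.2363]);d=np.array([np.cos(th),np.sin(th)])
for X in ((.158,.1805),(.158,.2905),(.043,.2905),(-.067,.2905)):
    p=proj(a,[*(T+d*X[0]),X[1]]); q=((p-[195,200]+.5)*12-.5).astype(int); cv2.circle(A,tuple(map(int,q)),4,(255,0,255),1)
cv2.imwrite('pics/z8.png',A)
B=cv2.resize(b['image'][175:225,160:205,::-1],None,fx=12,fy=12,interpolation=cv2.INTER_NEAREST)
for X in ((.158,.1805),(.158,.2905),(.043,.2905),(-.067,.2905)):
    p=proj(b,[*(T+d*X[0]),X[1]]); q=((p-[160,175]+.5)*12-.5).astype(int); cv2.circle(B,tuple(map(int,q)),4,(255,0,255),1)
cv2.imwrite('pics/z9.png',B)
E
```

```text
(no output)
```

View pics/z8.png

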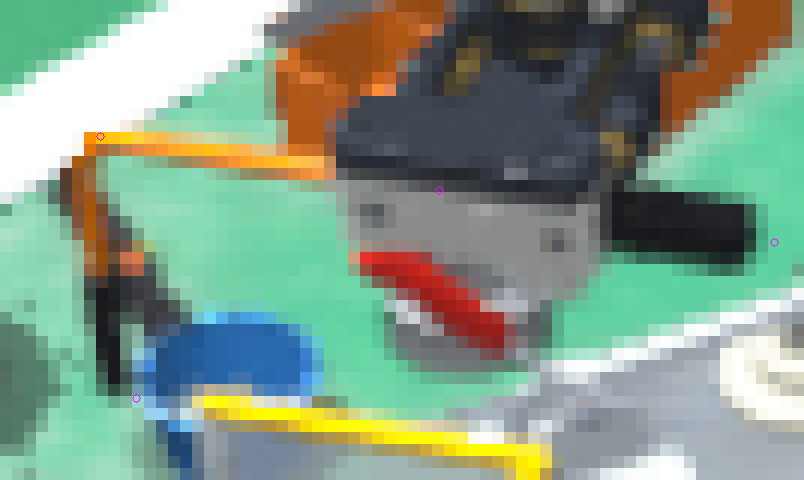

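View pics/z9.png

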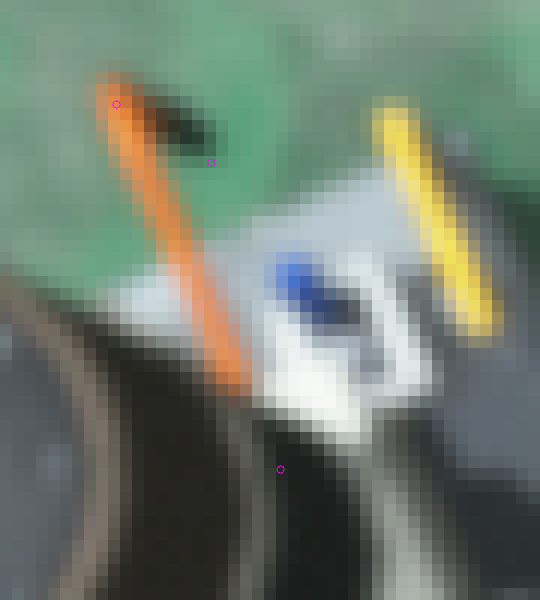

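Emit:
carry_out(
  moves="0 0 0 0.03 0 0 0;0 0 0 0.06 0 0 0;0 0 0 0.085 0 0 0;0 0 0 0.1 0 0 0;0 0 0 0.105 0 0 0;0 0 0 0.105 0 0 0;0 0 0 0.105 0 0 0",
)

```text
clock: 16.55
tool_pos: [0.431, 0.2373, 0.3456]
orientation: [180.0, 0.1, -153.4]
force: [-0.3, 0.5, -1.3]
opening: 0.0172
```

```bash
python3 - <<'E'
from h import *
import pickle
np.set_printoptions(precision=4,suppress=True)
o=ctrl.get_obs();print(o['tool_pos'],o['orientation'],o['clock'],o['force'])
a=ctrl.snapshot('scene');b=ctrl.snapshot('top');pickle.dump((a,b),open('p9.pkl','wb'))
cv2.imwrite('pics/s9c.png',cv2.resize(a['image'][215:285,185:255,::-1],None,fx=8,fy=8,interpolation=cv2.INTER_CUBIC))
cv2.imwrite('pics/t9c.png',cv2.resize(b['image'][170:230,150:220,::-1],None,fx=8,fy=8,interpolation=cv2.INTER_CUBIC))
E
```

```text
[0.431  0.2373 0.3456] [ 179.9837    0.0794 -153.3869] 16.55 [-0.317   0.5185 -1.291 ]
```

View pics/s9c.png

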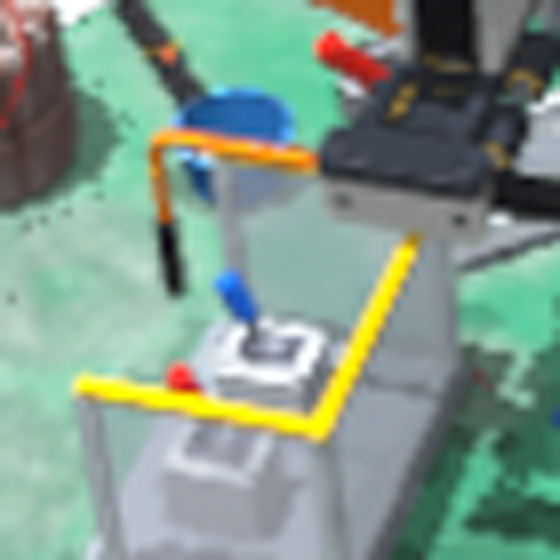

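View pics/t9c.png

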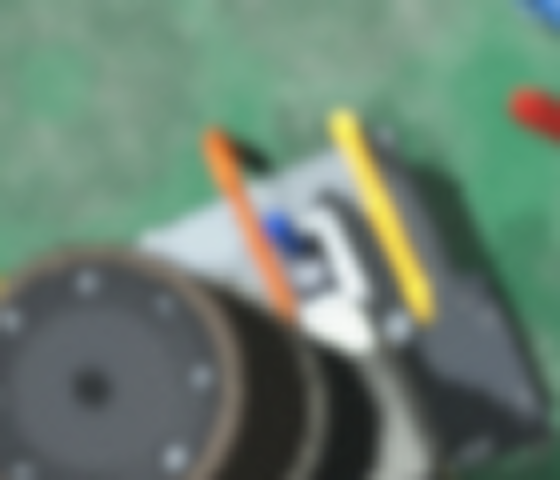

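```bash
python3 - <<'E'
from h import *
import pickle
np.set_printoptions(precision=4,suppress=True)
a,b=pickle.load(open('p9.pkl','rb'))
def px(o,f,x,y): return ((x+.5)/f-.5+o[0],(y+.5)/f-.5+o[1])
g=np.radians(26.6);c,n=np.cos(g),np.sin(g)
def gf(P): r=P[:2]-[.498,.313]; return np.array([c*r[0]+n*r[1],-n*r[0]+c*r[1],P[2]])
for nm,s,t in (('tip',(175,292),(260,163)),('cap',(226,277),(274,222))):
    P,e=tri(a,px((185,215),8,*s),b,px((150,170),8,*t)); print(nm,P,e,gf(P))
print('pred tip',gf(np.array([.431+.163*c,.2373+.163*n,.0766])))
E
```

```text
tip [0.5791 0.3125 0.0797] 0.001214907981393347 [ 0.0723 -0.0368  0.0797]
cap [0.5487 0.3003 0.0999] 0.001059680860298451 [ 0.0396 -0.0341  0.0999]
pred tip [ 0.0692 -0.0377  0.0766]
```

Emit:
carry_out(
  moves="0 0.01 0 0 0 0 0;0 0.02 0 0 0 0 0;0 0.027 0 0 0 0 0;0 0.034 0 0 0 0 0;0 0.041 0 0 0 0 0;0 0.048 0 0 0 0 0;0 0.05 0 0 0 0 0;0 0.05 0 0 0 0 0",
)

```text
clock: 17.45
tool_pos: [0.3856, 0.2147, 0.3448]
orientation: [180.0, 0.0, -153.4]
force: [0.8, -0.1, -0.6]
opening: 0.0177
```

```bash
python3 - <<'E'
from h import *
import pickle
np.set_printoptions(precision=4,suppress=True)
o=ctrl.get_obs();print(o['tool_pos'],o['orientation'],o['clock'],o['force'])
a=ctrl.snapshot('scene');pickle.dump(a,open('p10.pkl','wb'))
cv2.imwrite('pics/s10c.png',cv2.resize(a['image'][215:285,185:255,::-1],None,fx=8,fy=8,interpolation=cv2.INTER_CUBIC))
E
```

```text
[0.3856 0.2147 0.3448] [ 179.9968    0.0024 -153.3606] 17.45 [ 0.8235 -0.0972 -0.5629]
```

View pics/s10c.png

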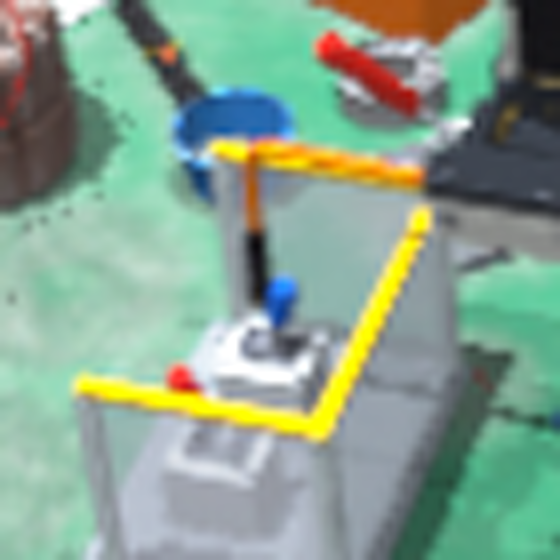

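Emit:
carry_out(
  moves="0 0.004 0 0 0 0 0;0 0.007 0 0 0 0 0;0 0.008 0 0 0 0 0;0 0.008 0 0 0 0 0",
)

```text
clock: 17.9
tool_pos: [0.3786, 0.211, 0.3447]
orientation: [-180.0, -0.0, -153.4]
force: [1.7, -1.3, 0.1]
opening: 0.0178
```

Emit:
carry_out(
  moves="0 0.002 0 0 0 0 0;0 0.004 0 0 0 0 0;0 0.004 0 0 0 0 0",
)

```text
clock: 18.2
tool_pos: [0.3749, 0.2091, 0.3446]
orientation: [-180.0, -0.0, -153.4]
force: [1.0, 0.2, 1.2]
opening: 0.018
```

```bash
python3 - <<'E'
from h import *
import pickle
np.set_printoptions(precision=4,suppress=True)
o=ctrl.get_obs();print(o['tool_pos'],o['orientation'],o['clock'],o['force'],o['moment'])
a=ctrl.snapshot('scene');pickle.dump(a,open('p11.pkl','wb'))
cv2.imwrite('pics/s11c.png',cv2.resize(a['image'][215:285,185:255,::-1],None,fx=8,fy=8,interpolation=cv2.INTER_CUBIC))
E
```

```text
[0.3749 0.2091 0.3446] [-179.9926   -0.0381 -153.3915] 18.2 [1.0239 0.1998 1.1589] [-0.2502 -0.8103 -0.2308]
```

View pics/s11c.png

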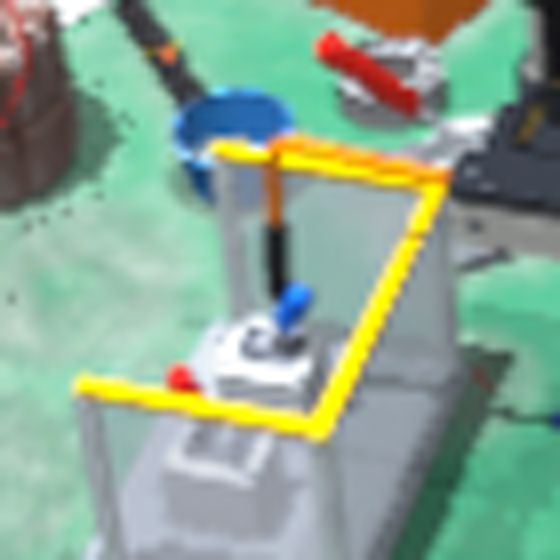

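Emit:
carry_out(
  moves="0 0.002 0 0 0 0 0;0 0.004 0 0 0 0 0;0 0.004 0 0 0 0 0",
)

```text
clock: 18.55
tool_pos: [0.3713, 0.2073, 0.3446]
orientation: [-180.0, -0.0, -153.4]
force: [1.0, -0.8, 0.8]
opening: 0.0177
```

```bash
python3 - <<'E'
from h import *
import pickle
np.set_printoptions(precision=4,suppress=True)
o=ctrl.get_obs();print(o['tool_pos'],o['orientation'],o['clock'],o['force'],o['moment'])
a=ctrl.snapshot('scene');pickle.dump(a,open('p12.pkl','wb'))
g=np.radians(26.6);c,n=np.cos(g),np.sin(g)
s=(185,215)
for th in (0,.1,.7,.75,.8,.85,.9):
    x=.015+.045*np.sin(.45-th);z=.053+.045*np.cos(.45-th)
    p=proj(a,[.498+c*x-n*-.036,.313+n*x+c*-.036,z]); print(th,(p-s+.5)*8-.5)
cv2.imwrite('pics/s12c.png',cv2.resize(a['image'][215:285,185:255,::-1],None,fx=8,fy=8,interpolation=cv2.INTER_CUBIC))
E
```

```text
[0.3713 0.2073 0.3446] [-179.9863   -0.0446 -153.3902] 18.55 [ 1.0186 -0.7928  0.8227] [-0.3875 -0.8839 -0.2517]
0 [238.6322 285.4722]
0.1 [245.849 284.318]
0.7 [294.1056 291.0133]
0.75 [298.1683 292.5858]
0.8 [302.1871 294.3005]
0.85 [306.1514 296.1529]
0.9 [310.0508 298.1382]
```

View pics/s12c.png

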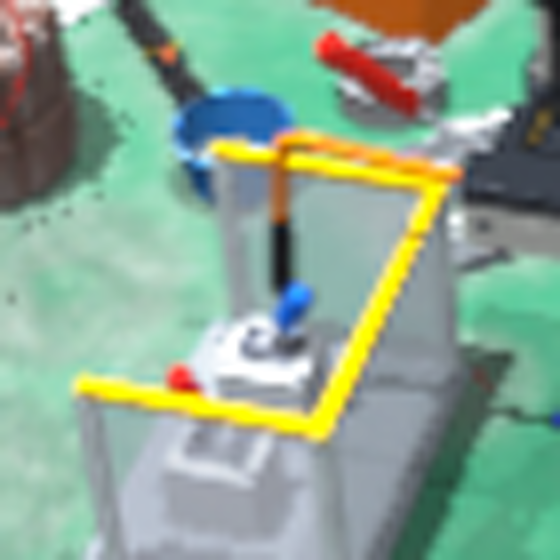

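Emit:
carry_out(
  moves="0 0.002 0 0 0 0 0;0 0.004 0 0 0 0 0;0 0.004 0 0 0 0 0",
)

```text
clock: 18.9
tool_pos: [0.3677, 0.2055, 0.3446]
orientation: [-180.0, -0.0, -153.4]
force: [2.4, -1.1, -0.5]
opening: 0.0174
```

```bash
python3 - <<'E'
from h import *
import pickle
np.set_printoptions(precision=4,suppress=True)
o=ctrl.get_obs();print(o['tool_pos'],o['orientation'],o['clock'],o['force'],o['moment'])
a=ctrl.snapshot('scene');b=ctrl.snapshot('top');pickle.dump((a,b),open('p13.pkl','wb'))
for i in (11,12): pass
A=[pickle.load(open('p9.pkl','rb'))[0],pickle.load(open('p11.pkl','rb')),pickle.load(open('p12.pkl','rb')),a]
cv2.imwrite('pics/z13.png',np.vstack([np.hstack([cv2.resize(x['image'][238:268,202:232,::-1],None,fx=9,fy=9,interpolation=cv2.INTER_NEAREST) for x in A[i:i+2]]) for i in (0,2)]))
for x in A:
    im=x['image'].astype(float); m=np.clip(im[:,:,2]-im[:,:,0]-60,0,None); m[:,:202]=0;m[:,226:]=0;m[:240]=0;m[262:]=0
    I,J=np.mgrid[:420,:560]; print((m*I).sum()/m.sum(),(m*J).sum()/m.sum())
E
```

```text
[0.3677 0.2055 0.3446] [-179.9812   -0.0453 -153.3937] 18.9 [ 2.3874 -1.1214 -0.5371] [-0.6063 -0.9916 -0.376 ]
251.18317115054379 213.84716657126503
252.3109243697479 221.10024009603842
252.30442477876107 221.15457227138643
252.26485862665896 221.20542412002308
```

View pics/z13.png

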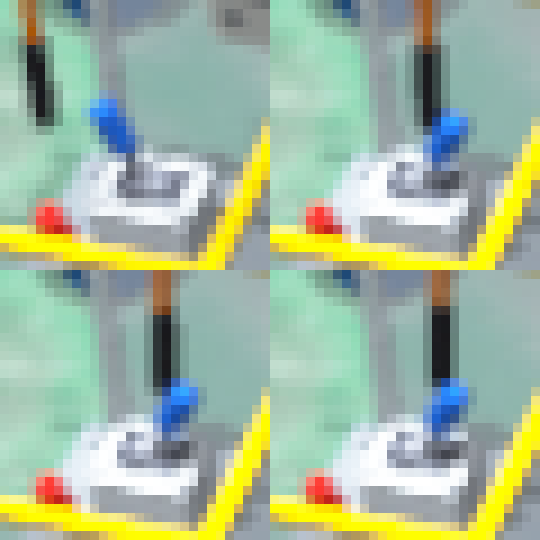

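Emit:
carry_out(
  moves="0 -0.008 0 0 0 0 0;0 -0.02 0 0 0 0 0;0 -0.03 0 0 0 0 0;0 -0.03 0 -0.03 0 0 0;0 -0.03 0 -0.07 0 0 0;0 -0.03 0 -0.1 0 0 0;0 -0.03 0 -0.105 0 0 0;0 -0.03 0 -0.105 0 0 0;0 -0.03 0 -0.105 0 0 0;0 -0.03 0 -0.105 0 0 0",
)

```text
clock: 20.0
tool_pos: [0.3948, 0.2192, 0.4481]
orientation: [-179.9, -0.2, -153.4]
force: [0.6, -0.1, -1.6]
opening: 0.0176
```

```bash
python3 - <<'E'
from h import *
import pickle
np.set_printoptions(precision=4,suppress=True)
o=ctrl.get_obs();print(o['tool_pos'],o['orientation'],o['clock'],o['force'],o['moment'])
a=ctrl.snapshot('scene');b=ctrl.snapshot('top');pickle.dump((a,b),open('p14.pkl','wb'))
cv2.imwrite('pics/s14.png',cv2.resize(a['image'][200:280,195:275,::-1],None,fx=7,fy=7,interpolation=cv2.INTER_CUBIC))
cv2.imwrite('pics/t14.png',cv2.resize(b['image'][170:240,145:225,::-1],None,fx=7,fy=7,interpolation=cv2.INTER_CUBIC))
E
```

```text
[0.3948 0.2192 0.4481] [-179.9471   -0.1525 -153.3877] 20.0 [ 0.5837 -0.1013 -1.6353] [ 0.0704  0.0911 -0.0167]
```

View pics/s14.png

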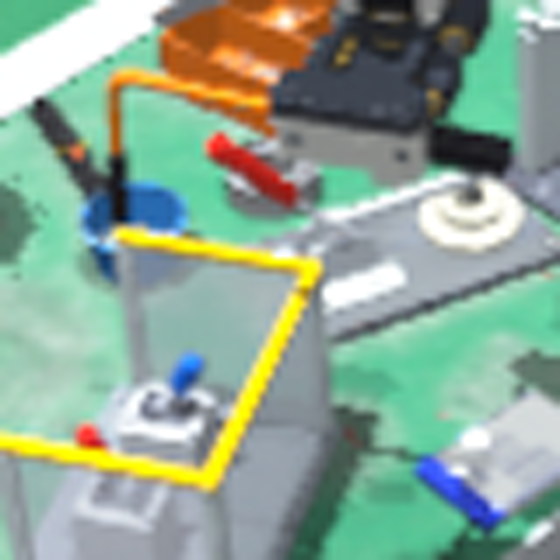

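View pics/t14.png

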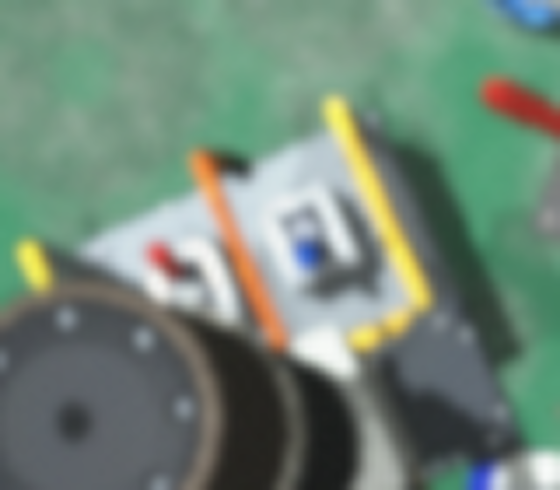

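```bash
python3 - <<'E'
from h import *
import pickle
from scipy.optimize import least_squares
np.set_printoptions(precision=4,suppress=True)
a,b=pickle.load(open('p14.pkl','rb'))
th=np.radians(180-153.39);T=np.array([.3948,.2192,.4481-.159]);
def pts(off,pitch,dz,dyaw=0):
    # rod points rel to grip point; pitch>0 nose up
    out=[]
    for X in ((.17,.0),(.17,-.11),(-.055,0)):
        x,z=X[0]-off,X[1]
        xx=x*np.cos(pitch)-z*np.sin(pitch); zz=x*np.sin(pitch)+z*np.cos(pitch)+dz
        t=th+dyaw
        out.append([T[0]+np.cos(t)*xx,T[1]+np.sin(t)*xx,T[2]+zz])
    return np.array(out)
for pit in (0,.05,.1):
    print(pit,projs(a,pts(.007,pit,0)),projs(b,pts(.007,pit,0))[:2])
    S=cv2.resize(a['image'][200:245,200:275,::-1],None,fx=10,fy=10,interpolation=cv2.INTER_NEAREST)
A=S.copy()
for pit,col in ((0,(255,0,255)),(.05,(255,255,0)),(.1,(0,0,0))):
    for p in projs(a,pts(.007,pit,0)): cv2.circle(A,tuple(int(v) for v in (p-[200,200]+.5)*10-.5),4,col,1)
cv2.imwrite('pics/z14.png',A)
B=cv2.resize(b['image'][180:230,165:205,::-1],None,fx=12,fy=12,interpolation=cv2.INTER_NEAREST)
for pit,col in ((0,(255,0,255)),(.05,(255,255,0)),(.1,(0,0,0))):
    for p in projs(b,pts(.007,pit,0)): cv2.circle(B,tuple(int(v) for v in (p-[165,180]+.5)*12-.5),4,col,1)
cv2.imwrite('pics/z15.png',B)
E
```

```text
0 [[211.3077 212.6865]
 [213.9446 234.5092]
 [268.0621 221.6065]] [[173.2325 192.5809]
 [180.8628 196.7162]]
0.05 [[211.1541 210.9998]
 [212.5088 232.7223]
 [268.0479 222.2523]] [[172.6444 192.303 ]
 [179.7395 195.1234]]
0.1 [[211.1003 209.3217]
 [211.1587 230.8937]
 [267.9937 222.8885]] [[172.0998 192.1311]
 [178.6346 193.6087]]
```

View pics/z14.png

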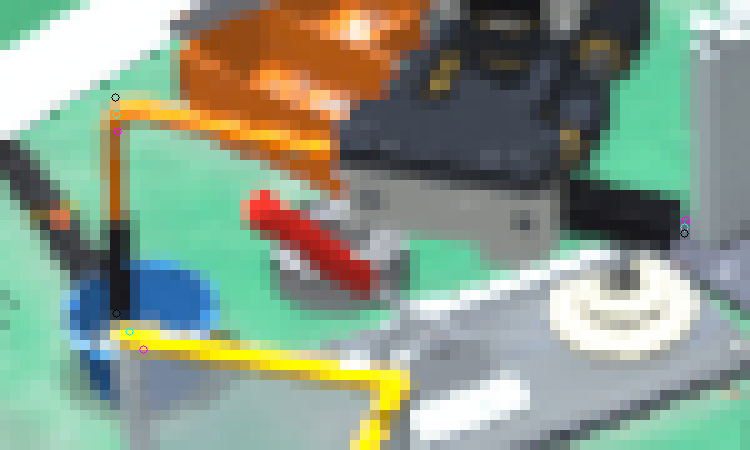

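View pics/z15.png

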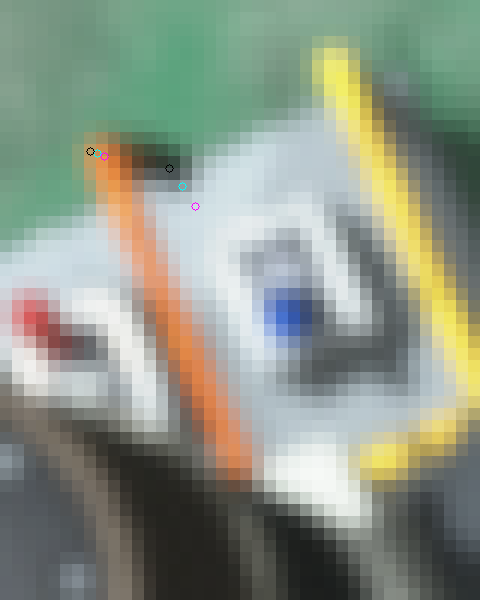

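```bash
cat >> h.py <<'E'
def pose_g(G,yaw,pitch):
    R=down(yaw)*Ro.from_rotvec([0,pitch,0]); return np.array(G)-.159*R.apply([0,0,1]),R
def rel2(p0,R0,p1,R1):
    d=R0.inv().apply(p1-p0); rv=(R0.inv()*R1).as_rotvec()
    return ' '.join('%.4f'%v for v in d)+'  '+' '.join('%.4f'%v for v in rv)
E
python3 - <<'E'
from h import *
p0=np.array([.3952,.2190,.45]);R0=down(206.6)
for f in (.15,.3,.5,.7,.85,1):
    G=np.array([.3952+(.4525-.3952)*f,.2190+(-.0758-.2190)*f,.291]);
    print(rel2(p0,R0,*pose_g(G,206.6-29.5*f,.08*f)))
E
```

```text
0.0102 -0.0435 0.0000  -0.0005 0.0120 0.0772
0.0205 -0.0874 0.0000  -0.0019 0.0240 0.1545
0.0342 -0.1462 0.0001  -0.0051 0.0398 0.2574
0.0482 -0.2056 0.0002  -0.0101 0.0554 0.3603
0.0589 -0.2504 0.0004  -0.0149 0.0669 0.4375
0.0697 -0.2955 0.0005  -0.0206 0.0782 0.5146
```

Emit:
carry_out(
  moves="0 0.005 -0.02 0 0 0.005 0.035;0 0.0102 -0.0435 0 0 0.012 0.077;0 0.0205 -0.0874 0 -0.002 0.024 0.1545;0 0.0342 -0.1462 0 -0.005 0.04 0.257;0 0.042 -0.176 0 -0.0075 0.0476 0.309;0 0.0482 -0.2056 0 -0.01 0.0554 0.36;0 0.0589 -0.2504 0 -0.015 0.067 0.4375;0 0.0665 -0.282 0 -0.0185 0.075 0.49;0 0.0697 -0.2955 0.0005 -0.0206 0.0782 0.5146;0 0.0697 -0.2955 0.0005 -0.0206 0.0782 0.5146;0 0.0697 -0.2955 0.0005 -0.0206 0.0782 0.5146;0 0.0697 -0.2955 0.0005 -0.0206 0.0782 0.5146;0 0.0697 -0.2955 0.0005 -0.0206 0.0782 0.5146",
)

```text
clock: 21.4
tool_pos: [0.4648, -0.0754, 0.4492]
orientation: [180.0, -4.6, 177.2]
force: [0.9, 0.4, -1.4]
opening: 0.0179
```

```bash
cat > chk.py <<'E'
from h import *
import pickle,sys
np.set_printoptions(precision=4,suppress=True)
o=ctrl.get_obs();print(o['tool_pos'],o['orientation'],o['clock'],o['force'],o['moment'])
a=ctrl.snapshot('scene');b=ctrl.snapshot('top');pickle.dump((a,b,o),open('p15.pkl','wb'))
E
python3 chk.py
cat > ov.py <<'E'
from h import *
import pickle
a,b,o=pickle.load(open('p15.pkl','rb')); a7,b7=pickle.load(open('p7.pkl','rb'))
rr=Ro.from_euler('xyz',o['orientation'],degrees=True); G=o['tool_pos']+.159*rr.apply([0,0,1]); th=np.radians(177.1-180)
print('G',G)
def pts(off,pitch,dz,G):
    out=[]
    for X in ((.17,.0),(.17,-.11),(-.055,0)):
        x,z=X[0]-off,X[1]
        xx=x*np.cos(pitch)-z*np.sin(pitch); zz=x*np.sin(pitch)+z*np.cos(pitch)+dz
        out.append([G[0]+np.cos(th)*xx,G[1]+np.sin(th)*xx,G[2]+zz])
    return np.array(out)
for nm,aa,GG in (('z16',a7,np.array([.4517,-.0756,.2907])),('z17',a,G)):
    A=cv2.resize(aa['image'][165:205,255:310,::-1],None,fx=13,fy=13,interpolation=cv2.INTER_NEAREST)
    for pit,col in ((0,(255,0,255)),(.05,(255,255,0))):
        for p in projs(aa,pts(.007,pit,0,GG)): cv2.circle(A,tuple(int(v) for v in (p-[255,165]+.5)*13-.5),4,col,1)
    cv2.imwrite('pics/%s.png'%nm,A)
E
python3 ov.py
```

```text
[ 0.4648 -0.0754  0.4492] [179.993   -4.5716 177.2112] 21.4 [ 0.9005  0.4254 -1.3546] [-0.0761 -0.2669 -0.0582]
G [ 0.45216201 -0.0747527   0.29071541]
```

View pics/z16.png

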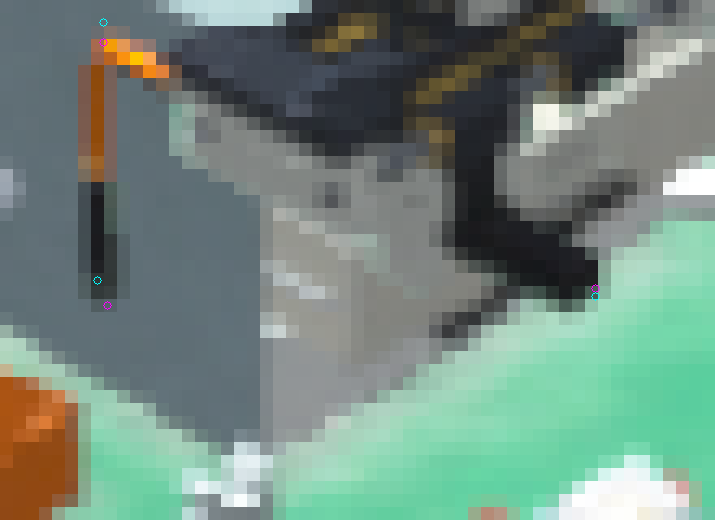

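View pics/z17.png

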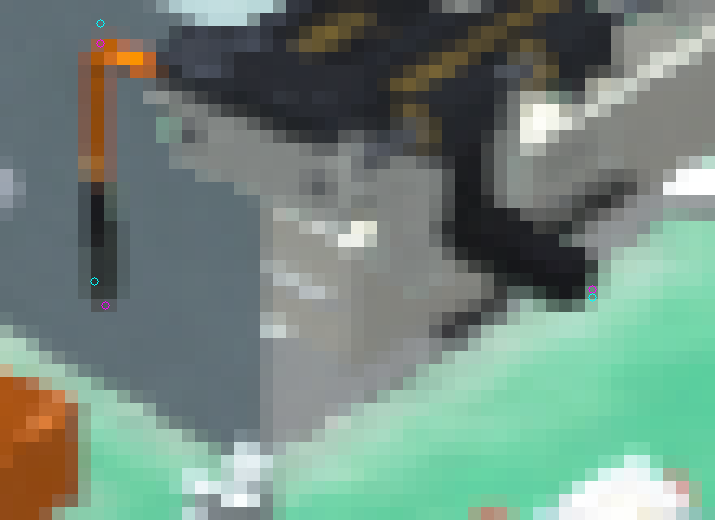

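```bash
python3 - <<'E'
from h import *
import pickle
a,b,o=pickle.load(open('p15.pkl','rb')); a7,b7=pickle.load(open('p7.pkl','rb'))
I,J=np.mgrid[:420,:560]
for s,w in ((b7,(165,195,270,300)),(b,(165,195,270,300)),(a7,(167,172,260,266)),(a,(167,172,260,266))):
    im=s['image'].astype(float); m=np.clip(im[:,:,0]-im[:,:,2]-60,0,None); q=np.zeros_like(m); q[w[0]:w[1],w[2]:w[3]]=m[w[0]:w[1],w[2]:w[3]]
    print(q.sum(),(q*I).sum()/q.sum(),(q*J).sum()/q.sum())
cv2.imwrite('pics/z18.png',np.hstack([cv2.resize(s['image'][165:200,265:305,::-1],None,fx=9,fy=9,interpolation=cv2.INTER_NEAREST) for s in (b7,b)]))
p0,R0=pose_g([.4525,-.0758,.291],177.1,.08)
for G in ([.4527,-.0760,.140],[.4527,-.0760,.1305]):
    p1,R1=pose_g(G,177.1,.08); print(rel2(p0,R0,p1,R1))
E
```

```text
3424.0 179.52336448598132 282.56804906542055
417.0 167.32374100719426 275.7985611510791
973.0 168.97738951695786 263.60739979445015
965.0 169.14093264248706 263.5025906735751
-0.0123 -0.0002 0.1505  0.0000 0.0000 0.0000
-0.0130 -0.0002 0.1600  0.0000 0.0000 0.0000
```

View pics/z18.png

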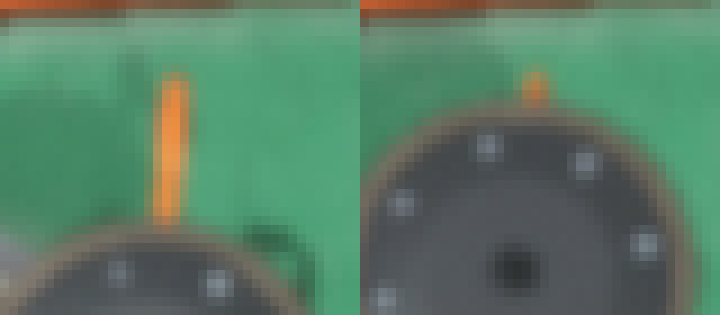

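Emit:
carry_out(
  moves="0 -0.0033 0 0.04 0 0 0;0 -0.0069 0 0.085 0 0 0;0 -0.0102 0 0.125 0 0 0;0 -0.0118 0 0.145 0 0 0;0 -0.0123 0 0.1505 0 0 0;0 -0.0123 0 0.1505 0 0 0;0 -0.0123 0 0.1505 0 0 0",
)

```text
clock: 22.2
tool_pos: [0.4659, -0.0759, 0.2995]
orientation: [180.0, -4.5, 177.2]
force: [0.5, 0.4, -1.3]
opening: 0.0179
```

```bash
sed -i 's/p15/p16/' chk.py; python3 chk.py; python3 - <<'E'
from h import *
import pickle
a,b,o=pickle.load(open('p16.pkl','rb'))
cv2.imwrite('pics/s16.png',cv2.resize(a['image'][185:250,255:320,::-1],None,fx=9,fy=9,interpolation=cv2.INTER_CUBIC))
E
```

```text
[ 0.4659 -0.0759  0.2995] [179.987   -4.4603 177.1641] 22.2 [ 0.4515  0.3798 -1.2519] [-0.0456 -0.3275 -0.0668]
```

View pics/s16.png

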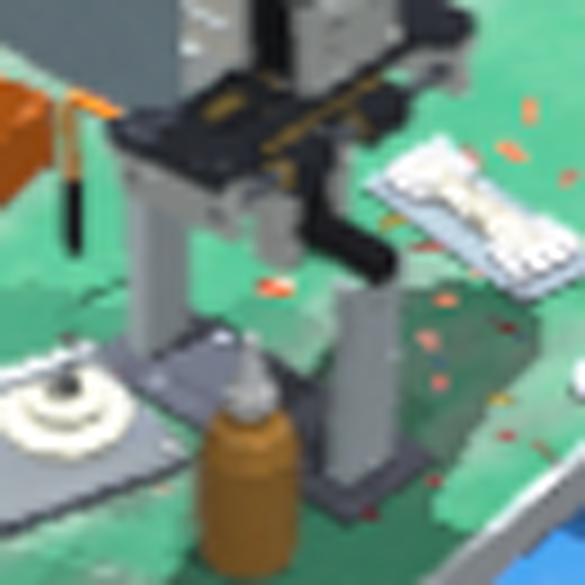

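Emit:
carry_out(
  moves="0 -0.0003 0 0.004 0 0 0;0 -0.0006 0 0.008 0 0 0;0 -0.0008 0 0.01 0 0 0;0 -0.0008 0 0.01 0 0 0;0 -0.0008 0 0.01 0 0 0",
)

```text
clock: 22.8
tool_pos: [0.4652, -0.0761, 0.2886]
orientation: [180.0, -4.6, 177.1]
force: [-2.3, 1.9, 5.2]
opening: 0.0178
```

Emit:
carry_out(
  moves="0.02 0 0 0 0 0 0;0.025 0 0 0 0 0 0;0.035 0 0 0 0 0 0;0.045 0 0 0 0 0 0;0.045 0 0 0 0 0 0;0.045 0 0 -0.02 0 0 0;0.045 0 0 -0.06 0 0 0;0.045 0 0 -0.11 0 0 0;0.045 0 0 -0.15 0 0 0;0.045 0 0 -0.15 0 0 0;0.045 0 0 -0.15 0 0 0",
)

```text
clock: 23.9
tool_pos: [0.4771, -0.0767, 0.4384]
orientation: [179.9, -4.5, 177.1]
force: [-0.2, -0.1, -1.8]
opening: 0.045
```

```bash
sed -i 's/p16/p17/' chk.py; python3 chk.py; python3 - <<'E'
from h import *
import pickle
a,b,o=pickle.load(open('p17.pkl','rb'))
cv2.imwrite('pics/s17.png',cv2.resize(a['image'][185:250,255:320,::-1],None,fx=9,fy=9,interpolation=cv2.INTER_CUBIC))
cv2.imwrite('pics/t17.png',cv2.resize(b['image'][165:265,140:400,::-1],None,fx=3,fy=3,interpolation=cv2.INTER_CUBIC))
E
```

```text
[ 0.4771 -0.0767  0.4384] [179.9458  -4.4658 177.1137] 23.9 [-0.2094 -0.0503 -1.8336] [-0.0628 -0.2135  0.014 ]
```

View pics/s17.png

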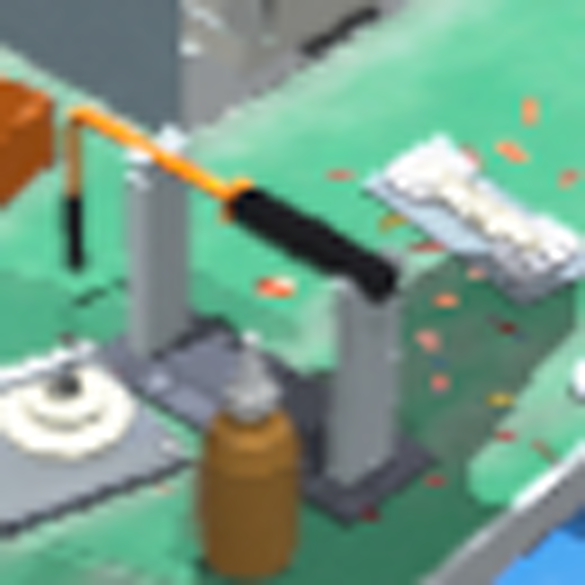

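View pics/t17.png

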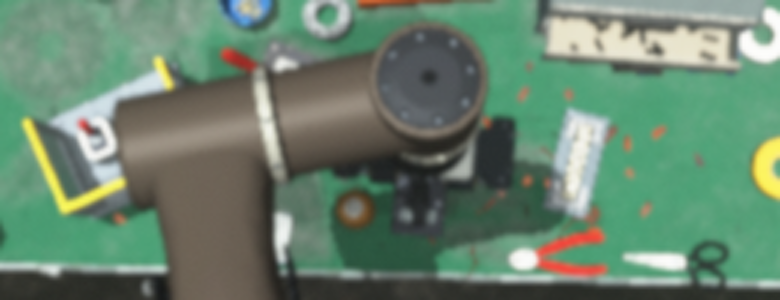

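```bash
python3 - <<'E'
from h import *
import pickle
a,b,o=pickle.load(open('p17.pkl','rb')); a2,b2=pickle.load(open('p2.pkl','rb'))
I,J=np.mgrid[:420,:560]
for s in (a2,a):
    im=s['image'].astype(float)
    m=np.clip(im[:,:,0]-im[:,:,2]-80,0,None)*((I>192)&(I<209)&(J>261)&(J<284)); 
    k=np.clip(60-im.sum(2)/3,0,None)*((I>203)&(I<219)&(J>281)&(J<301))
    t=np.clip(70-im.sum(2)/3,0,None)*((I>203)&(I<218)&(J>259)&(J<267))
    for q in (m,k,t): print(q.sum().round(),((q*I).sum()/q.sum()).round(2),((q*J).sum()/q.sum()).round(2))
cv2.imwrite('pics/z19.png',np.hstack([cv2.resize(s['image'][190:222,257:303,::-1],None,fx=8.5,fy=8.5,interpolation=cv2.INTER_NEAREST) for s in (a2,a)]))
A=cv2.resize(a['image'][225:290,185:255,::-1],None,fx=8,fy=8,interpolation=cv2.INTER_CUBIC);cv2.imwrite('pics/z20.png',A)
E
```

```text
3340.0 201.93 272.38
1244.0 212.3 289.68
425.0 210.34 262.81
3344.0 201.76 272.35
1971.0 211.48 289.43
350.0 210.15 262.93
```

View pics/z19.png

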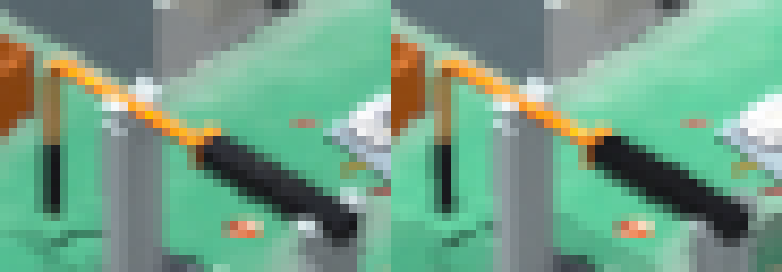

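View pics/z20.png

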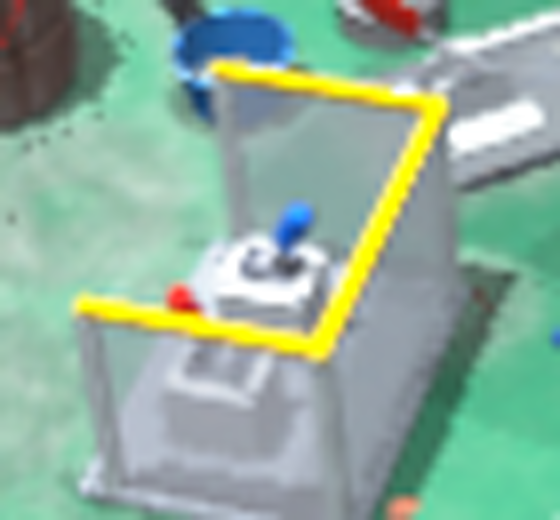

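Emit:
carry_out(
  moves="0.045 0 -0.05 0 0 0 0;0.045 0.02 -0.1 0 0 0 0;0.045 0.04 -0.15 0 0 0 0;0.045 0.06 -0.2 0 0 0 0;0.045 0.08 -0.25 0 0 0 0;0.045 0.1 -0.3 0 0 0 0;0.045 0.12 -0.35 0 0 0 0;0.045 0.14 -0.4 0 0 0 0;0.045 0.15 -0.45 0 0 0 0;0.045 0.15 -0.5 0 0 0 0;0.045 0.15 -0.5 0 0 0 0;0.045 0.15 -0.5 0 0 0 0;0.045 0.15 -0.5 0 0 0 0",
)

```text
clock: 25.3
tool_pos: [0.3023, -0.569, 0.4472]
orientation: [179.8, -4.7, 177.0]
force: [-0.8, 0.0, 0.5]
opening: 0.0452
```

```bash
sed -i 's/p17/p18/' chk.py; python3 chk.py; python3 - <<'E'
from h import *
import pickle
a,b,o=pickle.load(open('p18.pkl','rb')); a2,b2=pickle.load(open('p2.pkl','rb'))
I,J=np.mgrid[:420,:560]
for s in (a2,a):
    im=s['image'].astype(float)
    m=np.clip(im[:,:,0]-im[:,:,2]-80,0,None)*((I>192)&(I<209)&(J>261)&(J<284)); 
    k=np.clip(60-im.sum(2)/3,0,None)*((I>203)&(I<219)&(J>281)&(J<301))
    t=np.clip(70-im.sum(2)/3,0,None)*((I>203)&(I<218)&(J>259)&(J<267))
    for q in (m,k,t): print(q.sum().round(),((q*I).sum()/q.sum()).round(2),((q*J).sum()/q.sum()).round(2))
cv2.imwrite('pics/z21.png',np.hstack([cv2.resize(s['image'][190:222,257:303,::-1],None,fx=8.5,fy=8.5,interpolation=cv2.INTER_NEAREST) for s in (a2,a)]))
cv2.imwrite('pics/z22.png',np.hstack([cv2.resize(s['image'][175:245,262:302,::-1],None,fx=8,fy=8,interpolation=cv2.INTER_NEAREST) for s in (b2,b)]))
cv2.imwrite('pics/t18.png',cv2.resize(b['image'][150:290,130:460,::-1],None,fx=2.4,fy=2.4,interpolation=cv2.INTER_CUBIC))
from edge import warp
xs,ys,im=warp(b,[.4862,-.2836,1.3348],.014,.05,.09)
cv2.imwrite('pics/w3.png',cv2.resize(im[:,:,::-1],None,fx=1.6,fy=1.6))
E
```

```text
[ 0.3023 -0.569   0.4472] [179.8323  -4.7439 177.0426] 25.3 [-0.7594  0.032   0.4514] [ 0.0158 -0.2846 -0.0145]
3340.0 201.93 272.38
1244.0 212.3 289.68
425.0 210.34 262.81
3507.0 201.74 272.35
1104.0 212.23 289.62
391.0 210.1 262.89
```

View pics/z21.png

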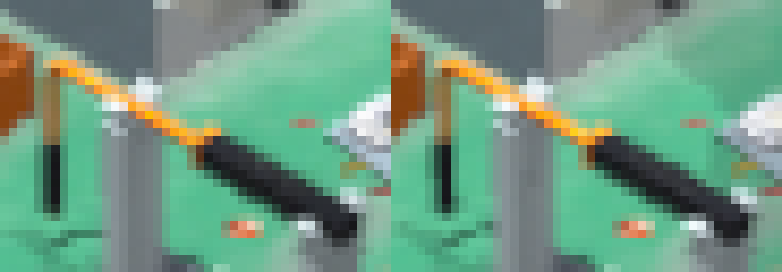

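View pics/z22.png

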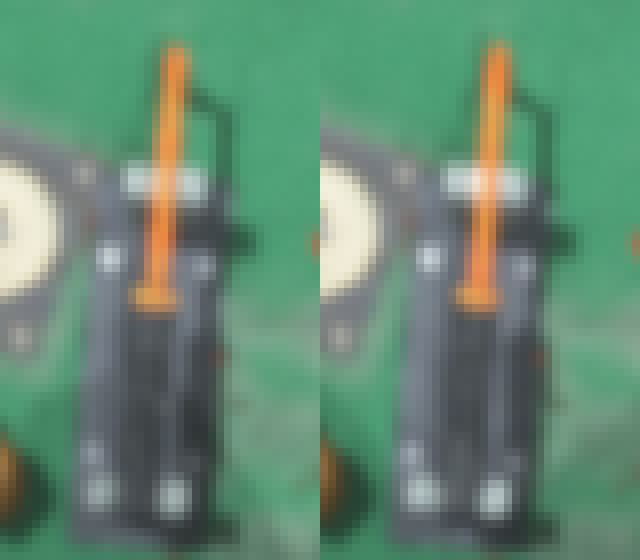

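View pics/t18.png

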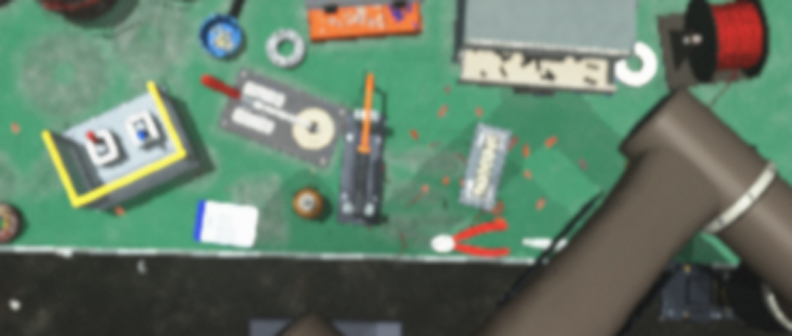

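View pics/w3.png

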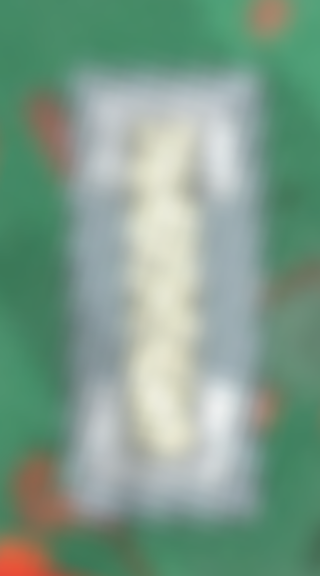

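All final checks agree, so I'm handing the job in.

```bash
python3 -c "
from plant import ctrl
print(ctrl.close_job())"
```

```text
the job is handed in; nothing more can be done
None
```

The job is handed in after about 25 s of the 53 s allowed; `close_job` gave no verdict.

- **Strip:** I set it in the grey nest and let go. The force rose to about 4 N at floor height (TCP 6 mm above the height at which I gripped the strip on the bench). Later top views show it centred and square in the pocket.
- **Switches:** The rod went over the front of the guard and pulled the blue switch to the front. Its cap did not move over the last 8 mm of pull, so I take it to be at the end stop. It still leaned forward in the later pictures. The red switch looks unchanged in every view.
- **Rod:** It tilted about 0.08 rad in the grip during the pull. I tilted the tool to match before setting it back. In its stand, hook down, it matches the starting pictures to about 0.25 px (roughly 1 mm) in the scene view, and it looks the same from above.
- **Bystanders:** None looks disturbed in the last top view, but the arm hides part of the scissors and the tape there. I last saw those two clear of the arm before the rod was taken; the arm passed well above the bench on that side afterwards.

Two measurements disagreed. The scene camera fits of the nest, with part of it hidden by the arm, lay up to 7 mm from the top camera's. I used the top camera, because it matched the gripper to within 1 mm once the jaws had centred the strip. My first estimate of the rod's position along its length was about 5 mm off. I corrected it before the pull.

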